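# Load the firing tray into the ceramic furnace on the loading fork

### The arm

A 6-joint arm with a two-finger parallel gripper is mounted at the origin on a cart in front of the work surface, level with it; the furniture and walls round the work are solid. World frame = base frame: x ahead of the robot, y to its left, z up, the work surface at z = 0. Lengths are in m, angles in degrees, forces in N, time in s.
With the tool pointing down it reaches from about 0.25 to 0.725 m from the base axis. Payload 9.7 kg.
Tool frame: the origin (TCP) lies at the centre of the arm's flange, where the gripper is bolted on; the fingertips stand 173 mm ahead of it and the grasp point (between the pads) lies bot.grip_depth ahead of it (bot.grip_depth is the distance from the TCP to the grasp point, in m); z points along the fingers, y is the direction in which the jaws open and shut (so a half turn about z gives the same grasp; the last joint's range is limited). The gripper opens to 85 mm and grips with 20 to 120 N. Pads are 22 mm wide; open, the fingers measure 114 mm over their backs; the gripper's body (76 mm by 85 mm) begins 54 mm behind the grasp point. The pads swing forward as they close: fully open they stand 13 mm farther back than shut.
Start: joints at [-73.797, 4.979, 10.078, 95.1, 0, 90], TCP at [0.153, -0.528, 0.405] pointing down, gripper open.
Joint ranges: [-179.16, 179.16], [-48.56, 103.87], [-65.8, 70.77], [-126.05, 130.52], [-82.76, 87.17], [-180, 180]. Speed limits (degrees/s): [127.2, 127.2, 147.25, 180, 180, 180].

### API

Orientations are given as [roll, pitch, yaw] about the fixed x, y, z axes, in that order (R = Rz(yaw) Ry(pitch) Rx(roll)).
In Python, from workcell import status, viewer, bot gives the robot as it stands. The module is installed in compiled form; this text tells all that it offers.
- The arm moves only by the tool move_arm, never from a script. Its argument "commands" is a list of rows, each an object with "claw": the gripper's target within -1 to 1 (fully open at 1, half-way at 0, shut at -1); "travel": the shift along the tool's x, y, z in cm, a list of three; "turn": the turn about the tool's z in degrees. A call has 1 to 5 rows; each row shifts and turns the commanded pose from where the row before left it, along the tool's axes as they then stand; what a row does not reach is not made up. A row lasts 1/12 s, in which the tool goes at most 41.7 mm and 7.16 degrees, less where a joint would pass 70% of its speed; a pose out of reach is approached as far as the arm can. A call is refused whole if a number of a shift passes 4.17 or a number of a turn 7.16, either way. A call with a gripper value outside its range is refused whole. The fingers move at their own pace and stop on an object; "squeeze" is the grip in N (left out, the last holds). Time passes only in rows, so rows that do not move let the fingers close. It gives the time, the measured TCP pose, the force and the opening at its end, in the units of the state.
- status.get_obs(): the state, without advancing time (a new reading comes with each control period).
- viewer.camera(name): name is "scene" or "top" or "wrist"; returns the picture (420x560x3 uint8, blue, green, red); there is no depth.
- viewer.camera_params(name): a dict with "camera_matrix" (3x3 intrinsics, pixels), "xyz" and "rotation" of the camera in the world. Camera axes: x right, y up, looking along -z (the intrinsics and any distortion apply to the point x, -y, -z); pixel columns grow to the right and rows downward; lengths in m; the calibration is good to about 2 mm. A picture is of the moment at which its call begins: read the wrist's pose just before it. camera_params takes no time and is no camera call; for the wrist camera it gives the pose at the moment of the call.
- bot.job_done(): hands the job in, once; it reports no verdict.
The state is a dict: "time": time; "q": joint angles; "qd": joint speeds; "joint_efforts": joint torques, N m; "ee_pos": TCP position; "tcp_rot": TCP orientation; "wrist_force": force on the tool from outside, world axes, zero at the start; "torque": the same for the moment, N m; "opening": finger opening in m.
Only numpy, scipy, OpenCV 4.12 (cv2) and the standard library are available. Lean on these libraries where they do the work, as an engineer would, in place of code of your own. Each camera call takes 0.05 s, during which the arm holds its last target.

### The job

With the loading fork, nudge the firing tray square into the corner of its stand, against both fences, then lift it from below on the fork's tines, carry it level to the open furnace and set it down on the grooved table, gently pushed home against the table's back lip. The tray is brittle and must stay clean and level: touch it with the fork only and do not press it hard or tip it. Draw the fork out and lay it flat on the desk.

Things in the scene. Friction and masses are not known exactly. Their poses are not given: they have to be found in the camera images.
- tray: Loose off-white square ceramic firing tray, 100 x 100 x 10 mm, top dotted with holes, four little crowns on pins (29 mm high over all). Slides at 1 to 2 N; over 40 N would crack it. Too wide to grip. Origin: centre of its underside; x, y parallel to its sides, z up. At the start it lies askew (up to 9 degrees) on the stand, 8 to 22 mm short of its back fence and 10 to 24 mm of its left fence.
- fork_grip (a point): Middle of the black grip of the loose steel loading fork (205 mm long, 0.18 kg) that lies flat on the desk. The grip is an upright flat-sided bar 14 mm thick (y), 80 mm long (x -48 to +32 mm), 34 mm high; this point is 20 mm above the fork's flat underside and 62 mm behind point fork_heel. x points along the fork to the tine tips, y to its left, z up.
- fork_heel (a point): On the fork, axes as fork_grip: middle of the front face of its upright straight heel plate (64 mm wide, from the underside to 24 mm above it), at the level of the tines' upper faces (4 mm above the underside). Two flat tines, 12 mm wide, 4 mm thick, centre lines at y = +26 and -26 mm, run 92 mm forward. A tray on the tines against the heel has its centre at x = +50 mm.
- stand: Aluminium loading stand, immovable. Origin on the desk below the centre of the tray's squared place; x points from the open front to the back fence (inner face x = +50 mm), y to the left fence (inner face y = +50 mm), z up; no fence on the right or in front. Both fences reach 44 mm above the desk. Tray squared in the corner: its origin at x = 0, y = 0, sides parallel.
- stand_seat (a point): Point on the stand, axes as the stand, 30 mm above its origin: level of the rib tops on which the tray lies. Middle rib y -10 to +10 mm, x -44 to +50; left rib y 42 to 50, right rib y -78 to -42, both from x = -65 mm. Between the ribs two fork grooves 32 mm wide, open to the front, floor 26 mm below this point.
- furnace: White table-top ceramic furnace, immovable, its round drum hood swung open behind its white grooved table. Origin on the desk below the centre of the tray's seated place; x points from the open front to the back, y to the left, z up. Hood from x = +110 mm back, 0.31 m high. Deck in front of the table 47 mm above the desk, ending at x = -90 mm.
- furnace_seat (a point): Point on the furnace, axes as the furnace, 85 mm above its origin: level of the ribs that carry the tray. Middle rib y -10 to +10 mm, x -44 to +50; outer ribs from |y| = 42 mm, x from -50. Two fork grooves between, 20 mm deep, open in front. Back lip: front face x = +50 mm, 8 mm high; side lips: inner faces y = +55 and -55 mm, 6 mm high. Tray home: origin at x = 0 here, against the back lip.

How it is judged (in metres and radians):
On the way, in this order (a step that is already met when the one before it is completed fails the run):
1. the tray lies square in the corner of the stand, within 3 mm of both fences and 2.5 degrees (x of tray in the frame of stand above -0.003 m and y of tray in the frame of stand above -0.003 m and z of tray in the frame of stand below 0.032 m and angle between the x axis of tray and the x axis of stand, either way round below 0.044 rad), for 0.1 s.
2. the tray is carried level on the fork's tines, clear of the stand (z of tray in the frame of stand above 0.045 m and x of tray in the frame of fork_grip between 0.095 and 0.13 m and z of tray in the frame of fork_grip between -0.02 and -0.012 m and angle between tray's own z axis and vertical below 0.12 rad), for 0.3 s.
At the end, for the whole second after the job is handed in: The tray lies flat on the furnace table, within 3 mm of the back lip, between the side lips and square within 3 degrees, at rest; the fork lies flat on the desk (x of tray in the frame of furnace between -0.003 and 0.002 m and y of tray in the frame of furnace between -0.0065 and 0.0065 m and z of tray in the frame of furnace between 0.083 and 0.087 m and angle between the x axis of tray and the x axis of furnace, either way round below 0.052 rad and angle between tray's own z axis and vertical below 0.03 rad and linear speed of tray below 0.01 m/s and height (world z) of fork_grip below 0.025 m and angle between fork_grip's own z axis and vertical below 0.08 rad); the robot touches nothing.
It fails at once if the tray is tipped by more than 12 degrees (angle between tray's own z axis and vertical above 0.21 rad).
It fails at once if fingers or arm touch the tray (contact force between tray and the fingers above 0.3 N or contact force between tray and the arm above 0.3 N).
It fails at once if the tray is pressed with more than 40 N against the stand or the furnace (contact force between tray and stand above 40 N or contact force between tray and furnace above 40 N).
It also fails if it takes over 72 s, if anything falls off the work surface, if the arm or the gripper's body presses on something with over 40 N, if the wrist force passes 120 N, or if a joint passes its speed limit or range.

## Working session

There is one attempt and no reset: what is moved stays moved. The work goes in short steps, Python scripts to look and compute and a tool call to move; the robot and the scene stay as the last step left them, time stands still between calls to the robot, and variables do not carry over. Pictures are saved under pics/ and viewed, and the job is handed in when it is done.

Besides the shell and the picture viewer there is one more tool, called after "Emit:" as name([rows], argument=value, ...), one row to a line, values as JSON. move_arm: Moves the arm, as the interface text tells. Its arguments: {"type":"object","properties":{"commands":{"type":"array"},"squeeze":{"type":"number"}},"required":["commands"]}

```bash
mkdir -p pics; ls
python3 - <<'E'
from workcell import status, viewer, bot
import cv2, numpy as np
np.set_printoptions(precision=4,suppress=True)
print(bot.grip_depth, status.get_obs())
for n in ["scene","top","wrist"]:
    p=viewer.camera_params(n); print(n,p)
    im=viewer.camera(n); cv2.imwrite(f"pics/a_{n}.png",im)
E
```

```text
pics
0.1547 {'time': 0.0, 'q': array([-73.7972,   5.0102,  10.037 ,  95.1003,  -0.0011,  90.0003]), 'qd': array([-0.0175,  0.0677,  0.0041, -0.0379,  0.0643,  0.0291]), 'joint_efforts': array([  0.0004, -52.0392,  46.4799,   0.0165,   0.    ,   0.    ]), 'ee_pos': array([ 0.1535, -0.5282,  0.404 ]), 'tcp_rot': array([-179.9265,    0.0011,   16.2025]), 'wrist_force': array([ 0.0239, -0.3093, -0.4671]), 'torque': array([ 0.0324, -0.021 ,  0.002 ]), 'opening': 0.08534931532107488}
scene {'camera_matrix': array([[380.1534,   0.    , 278.794 ],
       [  0.    , 380.1534, 212.7915],
       [  0.    ,   0.    ,   1.    ]]), 'xyz': array([ 0.2591, -0.4961,  0.6862]), 'rotation': array([ 45.1898,  -0.2214, -26.0097])}
top {'camera_matrix': array([[471.179 ,   0.    , 282.2965],
       [  0.    , 471.179 , 209.5402],
       [  0.    ,   0.    ,   1.    ]]), 'xyz': array([0.4269, 0.0298, 1.1063]), 'rotation': array([  5.8012,  -1.6625, -90.3742])}
wrist {'camera_matrix': array([[317.7129,   0.    , 282.4232],
       [  0.    , 317.7129, 216.9474],
       [  0.    ,   0.    ,   1.    ]]), 'xyz': array([ 0.2213, -0.5091,  0.3719]), 'rotation': array([-16.0301,   0.0412, -73.7915])}
```

View pics/a_scene.png

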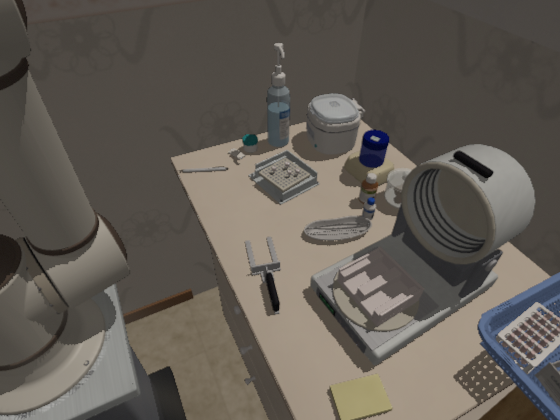

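View pics/a_top.png

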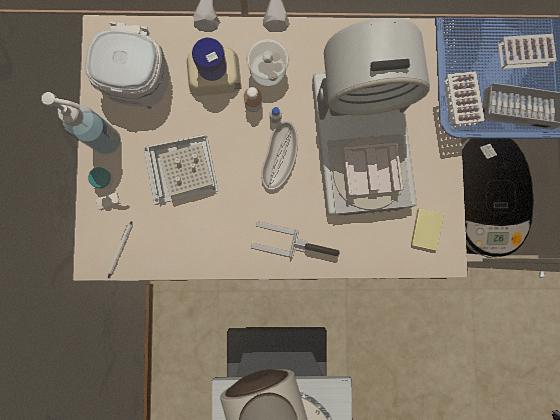

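View pics/a_wrist.png

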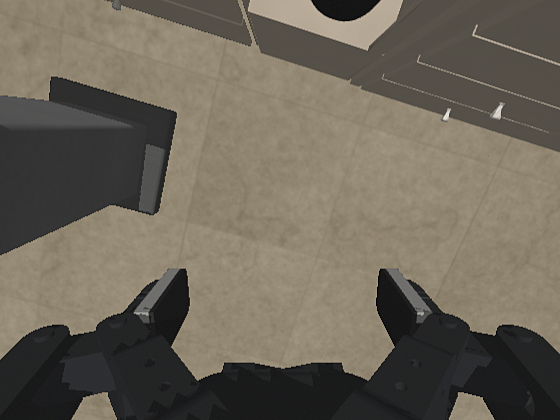

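Run:
```python
import cv2
im=cv2.imread("pics/a_top.png")
a=im[125:215,135:225]; cv2.imwrite("pics/z1.png",cv2.resize(a,None,fx=6,fy=6,interpolation=cv2.INTER_CUBIC))
a=im[215:265,240:350]; cv2.imwrite("pics/z2.png",cv2.resize(a,None,fx=7,fy=7,interpolation=cv2.INTER_CUBIC))
a=im[70:220,310:420]; cv2.imwrite("pics/z3.png",cv2.resize(a,None,fx=4,fy=4,interpolation=cv2.INTER_CUBIC))
```

```text
(no output)
```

View pics/z1.png

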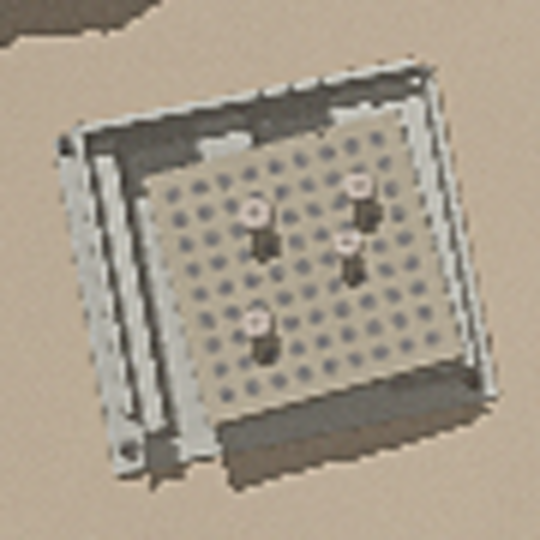

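View pics/z2.png

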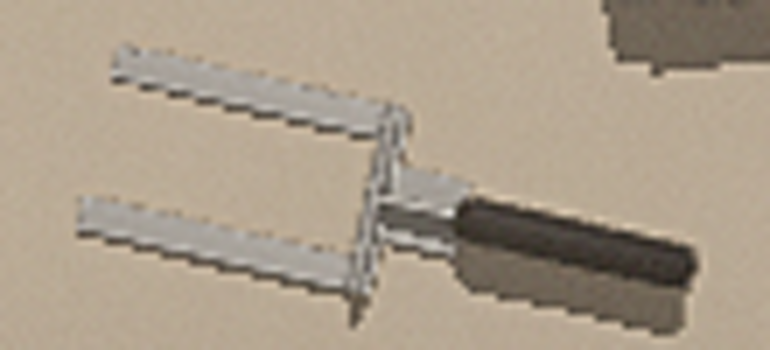

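View pics/z3.png

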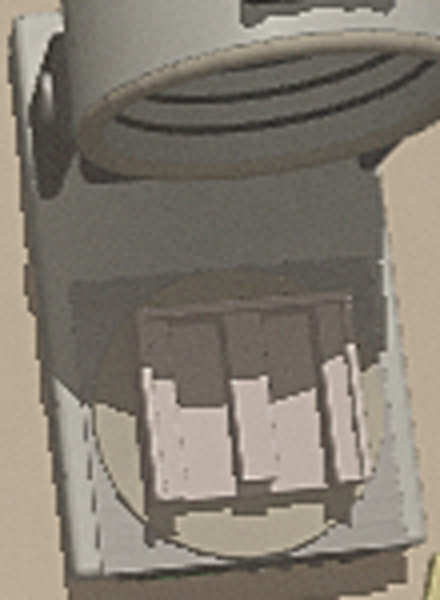

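```bash
cat > h.py <<'E'
import numpy as np, cv2
from scipy.spatial.transform import Rotation as R
from scipy.optimize import least_squares
np.set_printoptions(precision=4,suppress=True)
def cam(p):
    return p['camera_matrix'],np.array(p['xyz']),R.from_euler('xyz',p['rotation'],degrees=True).as_matrix()
def ray(p,u,v):
    K,c,M=cam(p); d=np.array([(u-K[0,2])/K[0,0],-(v-K[1,2])/K[1,1],-1]); return c,M@d
def pz(p,uv,z):
    out=[]
    for u,v in np.atleast_2d(uv):
        c,d=ray(p,u,v); out.append(c+d*(z-c[2])/d[2])
    return np.array(out)
def proj(p,X):
    K,c,M=cam(p); x=(np.atleast_2d(X)-c)@M
    return np.stack([K[0,2]+K[0,0]*x[:,0]/-x[:,2],K[1,2]-K[1,1]*x[:,1]/-x[:,2]],1)
def place(pose,P):
    x,y,yaw=pose; c,s=np.cos(yaw),np.sin(yaw); P=np.atleast_2d(P).astype(float)
    return np.stack([x+c*P[:,0]-s*P[:,1],y+s*P[:,0]+c*P[:,1],P[:,2]],1)
def fit(p,P,uv,guess):
    "planar pose (x,y,yaw rad) of object points P (z above desk) seen at uv"
    uv=np.array(uv,float)
    r=least_squares(lambda g:(proj(p,place(g,P))-uv).ravel(),guess)
    return r.x,(proj(p,place(r.x,P))-uv)
E
python3 - <<'E'
from h import *
from workcell import viewer
p=viewer.camera_params("top")
f=np.array
g=pz(p,[(305.7,246),(338.6,253)],0.034); print("grip",g)
s=pz(p,f([(75,135),(430,70),(490,395),(125,470)])/6+f([135,125]),0.044);print("stand",s)
t=pz(p,f([(140,310),(345,300),(370,475),(160,500)])/4+f([310,70]),0.09);print("table",t)
E
```

```text
grip [[ 0.4521 -0.0547  0.034 ]
 [ 0.4358 -0.1295  0.034 ]]
stand [[0.6778 0.3046 0.044 ]
 [0.7032 0.1706 0.044 ]
 [0.5778 0.1469 0.044 ]
 [0.5497 0.2832 0.044 ]]
table [[ 0.6671 -0.1397  0.09  ]
 [ 0.6728 -0.2539  0.09  ]
 [ 0.5749 -0.2646  0.09  ]
 [ 0.5614 -0.1486  0.09  ]]
```

```bash
cat > plan.py <<'E'
import sys, json
from h import *
from workcell import status
def plan(target, step=4.0, tstep=7.0, cur=None, nd=2, minrows=1):
    """target x,y,z,yaw(deg) of TCP -> rows (x,y,z cm ; turn)"""
    o=status.get_obs()
    if cur is None:
        cur=[*o['ee_pos'],o['tcp_rot'][2]]
    cur=np.array(cur,float); t=np.array(target,float)
    d=t[:3]-cur[:3]; dy=(t[3]-cur[3]+180)%360-180
    n=max(minrows,int(np.ceil(np.linalg.norm(d)*100/step)),int(np.ceil(abs(dy)/tstep)))
    rows=[];yaw=cur[3]
    for i in range(n):
        a=np.radians(yaw);c,s=np.cos(a),np.sin(a)
        v=d*100/n
        rows.append(([round(c*v[0]+s*v[1],nd),round(s*v[0]-c*v[1],nd),round(-v[2],nd)],round(-dy/n,nd)))
        yaw+=dy/n
    print("t",o['time'],"cur",cur,"rows",n)
    for r in rows: print(r)
if __name__=="__main__":
    plan([float(x) for x in sys.argv[1:5]],*[float(x) for x in sys.argv[5:6]])
E
python3 plan.py 0.455 -0.06 0.35 78
```

```text
t 0.15 cur [ 0.1535 -0.5281  0.4042 16.2058] rows 14
([np.float64(3.0), np.float64(-2.61), np.float64(0.39)], np.float64(-4.41))
([np.float64(3.19), np.float64(-2.37), np.float64(0.39)], np.float64(-4.41))
([np.float64(3.37), np.float64(-2.12), np.float64(0.39)], np.float64(-4.41))
([np.float64(3.52), np.float64(-1.85), np.float64(0.39)], np.float64(-4.41))
([np.float64(3.65), np.float64(-1.58), np.float64(0.39)], np.float64(-4.41))
([np.float64(3.76), np.float64(-1.29), np.float64(0.39)], np.float64(-4.41))
([np.float64(3.85), np.float64(-1.0), np.float64(0.39)], np.float64(-4.41))
([np.float64(3.92), np.float64(-0.7), np.float64(0.39)], np.float64(-4.41))
([np.float64(3.96), np.float64(-0.39), np.float64(0.39)], np.float64(-4.41))
([np.float64(3.98), np.float64(-0.09), np.float64(0.39)], np.float64(-4.41))
([np.float64(3.97), np.float64(0.22), np.float64(0.39)], np.float64(-4.41))
([np.float64(3.94), np.float64(0.52), np.float64(0.39)], np.float64(-4.41))
([np.float64(3.89), np.float64(0.82), np.float64(0.39)], np.float64(-4.41))
([np.float64(3.82), np.float64(1.12), np.float64(0.39)], np.float64(-4.41))
```

Emit:
move_arm([
  {"claw": 1,"travel": [3.0,-2.6,0.4],"turn": -4.4},
  {"claw": 1,"travel": [3.2,-2.4,0.4],"turn": -4.4},
  {"claw": 1,"travel": [3.4,-2.1,0.4],"turn": -4.4},
  {"claw": 1,"travel": [3.5,-1.85,0.4],"turn": -4.4},
  {"claw": 1,"travel": [3.65,-1.6,0.4],"turn": -4.4},
])

```text
time: 0.57
ee_pos: [0.2617, -0.3592, 0.3842]
tcp_rot: [-180.0, -0.0, 38.4]
wrist_force: [1.0, 0.2, 0.8]
opening: 0.0852
```

Emit:
move_arm([
  {"claw": 1,"travel": [3.75,-1.3,0.4],"turn": -4.4},
  {"claw": 1,"travel": [3.85,-1.0,0.4],"turn": -4.4},
  {"claw": 1,"travel": [3.9,-0.7,0.4],"turn": -4.4},
  {"claw": 1,"travel": [3.95,-0.4,0.4],"turn": -4.4},
  {"claw": 1,"travel": [4.0,-0.1,0.4],"turn": -4.4},
])

```text
time: 0.98
ee_pos: [0.3694, -0.1918, 0.3645]
tcp_rot: [180.0, 0.0, 60.4]
wrist_force: [1.9, -0.6, 0.5]
opening: 0.0857
```

Emit:
move_arm([
  {"claw": 1,"travel": [3.95,0.2,0.4],"turn": -4.4},
  {"claw": 1,"travel": [3.95,0.5,0.4],"turn": -4.4},
  {"claw": 1,"travel": [3.9,0.8,0.4],"turn": -4.4},
  {"claw": 1,"travel": [3.8,1.1,0.4],"turn": -4.4},
  {"claw": 1,"travel": [0,0,0],"turn": 0},
])

```text
time: 1.4
ee_pos: [0.4568, -0.0553, 0.3473]
tcp_rot: [-179.9, -0.1, 78.4]
wrist_force: [-0.4, -0.8, -0.9]
opening: 0.0852
```

```bash
cat > snap.py <<'E'
import sys,pickle
from h import *
from workcell import status, viewer
n,tag=sys.argv[1:3]
p=viewer.camera_params(n); im=viewer.camera(n)
pickle.dump(p,open(f"pics/{tag}.pkl","wb")); cv2.imwrite(f"pics/{tag}.png",im)
o=status.get_obs(); print(o['time'],o['ee_pos'],o['tcp_rot'],o['q'],o['wrist_force'],o['opening'])
E
python3 snap.py wrist w1
```

```text
1.45 [ 0.4556 -0.0573  0.3477] [-179.9047   -0.0096   78.1504] [-7.1686 -8.1646 -9.0898 89.169   0.0174 94.681 ] [-0.5353  0.602   0.239 ] 0.08536172425824683
```

View pics/w1.png

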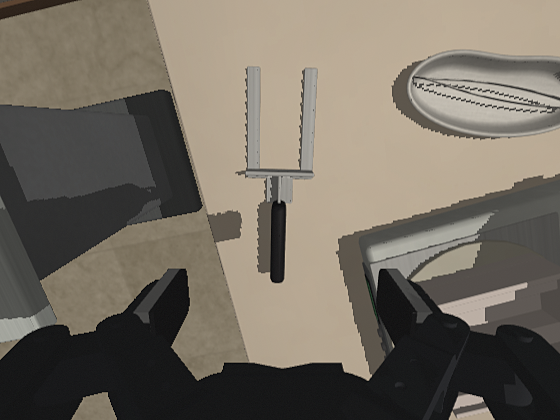

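Run:
```python
import cv2
im=cv2.imread("pics/w1.png")
a=im[55:295,225:335]; cv2.imwrite("pics/z4.png",cv2.resize(a[:135],None,fx=5,fy=5,interpolation=cv2.INTER_CUBIC)[:600]);cv2.imwrite("pics/z5.png",cv2.resize(a[100:],None,fx=5,fy=4,interpolation=cv2.INTER_CUBIC))
```

```text
(no output)
```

View pics/z4.png

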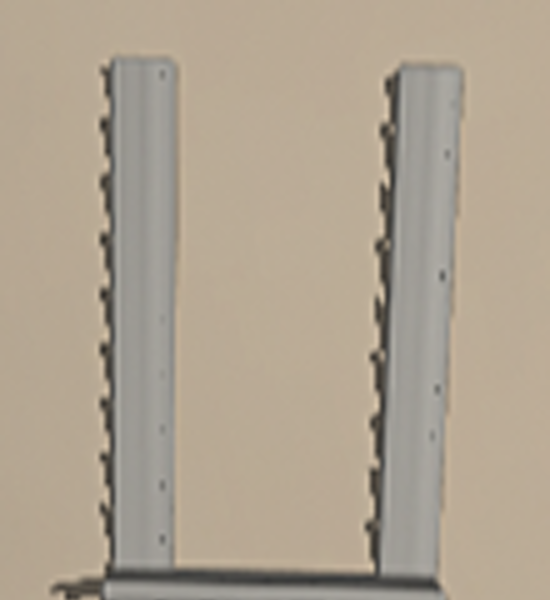

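View pics/z5.png

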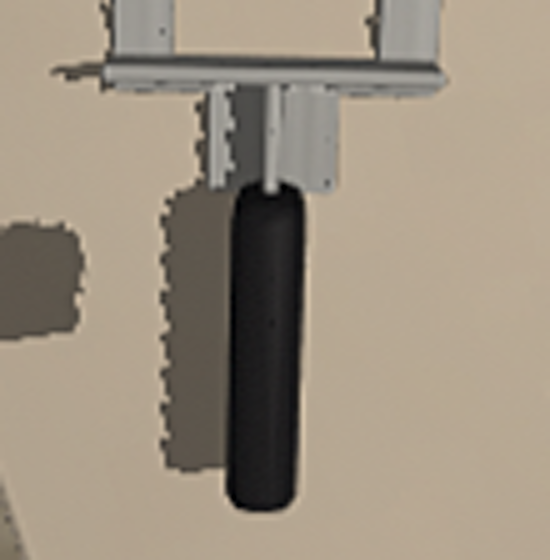

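Run:
```python
from h import *; import pickle
p=pickle.load(open("pics/w1.pkl","rb")); print(p['xyz'],p['rotation'])
P=[(.154,.026,.004),(.154,-.026,.004),(.062,.032,.024),(.062,-.032,.024),(-.048,0,.027),(.032,0,.034)]
uv=[(253.8,67),(311.2,68.2),(246,170.3),(314,171.3),(277,282.5),(279,201)]
g,r=fit(p,P,uv,(0.444,-0.09,1.36)); print(g,np.degrees(g[2]));print(r)
```

```text
[0.4716 0.0126 0.3153] [-15.9488   0.0899 -11.6189]
[ 0.4468 -0.0861  1.3421] 76.89915129264433
[[-0.2741 -2.2654]
 [ 0.2903 -1.8439]
 [-1.0639  0.0347]
 [ 0.7981  0.8588]
 [ 0.2621 -0.9725]
 [ 0.0082  4.68  ]]
```

Run:
```python
from h import *; import pickle
p=pickle.load(open("pics/w1.pkl","rb"))
P=[(.154,.026,.004),(.154,-.026,.004),(.062,.032,.024),(.062,-.032,.024),(-.048,0,.030)]
uv=[(253.8,67),(311.2,68.2),(246,170.3),(314,171.3),(277,282.5)]
g,r=fit(p,P,uv,(0.444,-0.09,1.36)); print(g,np.degrees(g[2]));print(r)
# grasp: 10mm ahead of fork_grip
a=g[2]; t=[g[0]+.01*np.cos(a),g[1]+.01*np.sin(a)]; print(t)
from plan import plan
plan([*t,0.25,76.9]); plan([*t,0.1747,76.9],cur=[*t,0.25,76.9])
```

```text
[ 0.4467 -0.0867  1.3424] 76.91422282067722
[[-0.2686 -1.529 ]
 [ 0.2628 -1.1258]
 [-1.0272  0.6981]
 [ 0.7958  1.502 ]
 [ 0.2563  0.9936]]
[np.float64(0.4489585928159689), np.float64(-0.07693691751492102)]
t 1.45 cur [ 0.4556 -0.0573  0.3477 78.1504] rows 3
([np.float64(-0.69), np.float64(-0.08), np.float64(3.26)], np.float64(0.42))
([np.float64(-0.69), np.float64(-0.08), np.float64(3.26)], np.float64(0.42))
([np.float64(-0.69), np.float64(-0.07), np.float64(3.26)], np.float64(0.42))
t 1.45 cur [ 0.449  -0.0769  0.25   76.9   ] rows 2
([np.float64(0.0), np.float64(0.0), np.float64(3.76)], np.float64(-0.0))
([np.float64(0.0), np.float64(0.0), np.float64(3.76)], np.float64(-0.0))
```

Emit:
move_arm([
  {"claw": 1,"travel": [-0.5,-0.08,3.3],"turn": 0.4},
  {"claw": 1,"travel": [-0.5,-0.08,3.3],"turn": 0.4},
  {"claw": 1,"travel": [-0.5,-0.08,3.3],"turn": 0.4},
  {"claw": 1,"travel": [0,0,3.3],"turn": 0},
  {"claw": 1,"travel": [0,0,3.0],"turn": 0},
])

```text
time: 1.87
ee_pos: [0.448, -0.0751, 0.1849]
tcp_rot: [-180.0, 0.0, 76.5]
wrist_force: [-0.9, 0.3, 0.9]
opening: 0.0852
```

```bash
python3 snap.py wrist w2
python3 - <<'E'
from plan import *
plan([0.4467+.016*np.cos(1.3424),-0.0867+.016*np.sin(1.3424),0.178,76.9])
E
```

```text
1.9167 [ 0.4463 -0.0748  0.1794] [-179.5529    0.0456   76.4706] [ -9.5079  -6.2377 -26.0991  70.5878  -0.0141  94.0218] [-2.4878  0.6474 -6.0253] 0.08560367891538383
t 1.9167 cur [ 0.4463 -0.0748  0.1794 76.4706] rows 1
([np.float64(0.45), np.float64(0.3), np.float64(0.14)], np.float64(-0.43))
```

View pics/w2.png

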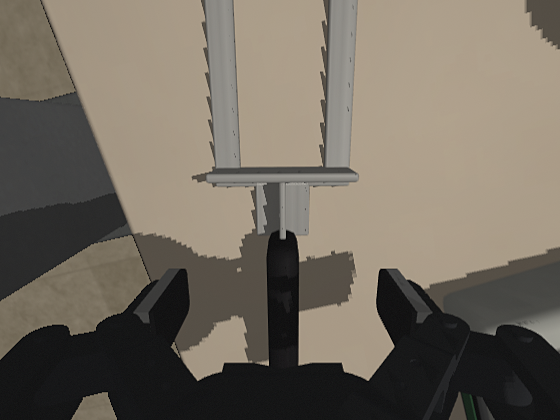

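Emit:
move_arm([
  {"claw": 1,"travel": [0.4,0.2,0.1],"turn": -0.4},
  {"claw": -1,"travel": [0,0,0],"turn": 0},
  {"claw": -1,"travel": [0,0,0],"turn": 0},
  {"claw": -1,"travel": [0,0,0],"turn": 0},
  {"claw": -1,"travel": [0,0,0],"turn": 0},
], squeeze=110)

```text
time: 2.33
ee_pos: [0.4525, -0.0708, 0.1874]
tcp_rot: [179.9, -0.0, 77.0]
wrist_force: [-0.1, 0.5, 0.1]
opening: 0.0392
```

Emit:
move_arm([
  {"claw": -1,"travel": [0,0,0],"turn": 0},
  {"claw": -1,"travel": [0,0,0],"turn": 0},
  {"claw": -1,"travel": [0,0,0],"turn": 0},
  {"claw": -1,"travel": [0,0,0],"turn": 0},
])

```text
time: 2.67
ee_pos: [0.4522, -0.0707, 0.1867]
tcp_rot: [179.9, -0.0, 77.0]
wrist_force: [-0.1, 0.6, 7.2]
opening: 0.0117
```

Emit:
move_arm([
  {"claw": 0,"travel": [0,0,0],"turn": 0},
  {"claw": 0,"travel": [0,0,0],"turn": 0},
  {"claw": 0,"travel": [0,0,0.4],"turn": 0},
  {"claw": 0,"travel": [0,0,0.5],"turn": 0},
  {"claw": 0,"travel": [0,0,0],"turn": 0},
])

```text
time: 3.08
ee_pos: [0.4514, -0.0706, 0.1753]
tcp_rot: [-179.9, 0.0, 77.0]
wrist_force: [0.2, -0.0, 0.6]
opening: 0.0424
```

```bash
python3 snap.py wrist w3
```

```text
3.1333 [ 0.4515 -0.0707  0.1758] [-179.9124    0.0079   77.    ] [ -8.8933  -5.6876 -26.0158  69.7598  -0.0016  94.1068] [-0.4196 -0.6687  0.257 ] 0.04268626117083945
```

View pics/w3.png

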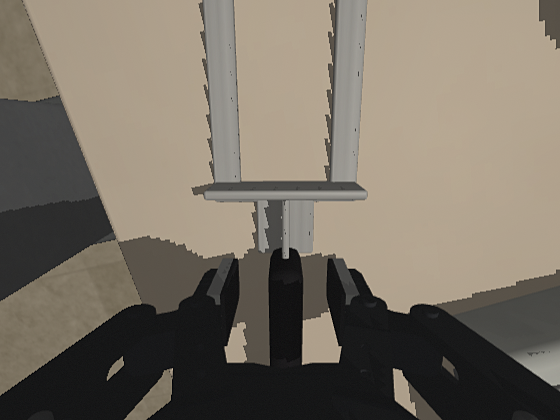

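Emit:
move_arm([
  {"claw": -1,"travel": [0,0,0],"turn": 0},
  {"claw": -1,"travel": [0,0,0],"turn": 0},
  {"claw": -1,"travel": [0,0,0],"turn": 0},
  {"claw": -1,"travel": [0,0,0],"turn": 0},
  {"claw": -1,"travel": [0,0,0],"turn": 0},
], squeeze=115)

```text
time: 3.55
ee_pos: [0.452, -0.0707, 0.177]
tcp_rot: [180.0, -0.0, 77.0]
wrist_force: [0.0, -0.2, 4.3]
opening: 0.0121
```

Emit:
move_arm([
  {"claw": -1,"travel": [0,0,0],"turn": 0},
  {"claw": -1,"travel": [0,0,0],"turn": 0},
  {"claw": -1,"travel": [0,0,-2],"turn": 0},
  {"claw": -1,"travel": [0,0,-3],"turn": 0},
  {"claw": -1,"travel": [0,0,0],"turn": 0},
])

```text
time: 3.97
ee_pos: [0.4529, -0.0708, 0.231]
tcp_rot: [179.7, -0.0, 77.0]
wrist_force: [0.6, -0.6, -0.7]
opening: 0.0123
```

```bash
python3 snap.py wrist w4
```

```text
4.0167 [ 0.4527 -0.0708  0.2289] [179.7696  -0.0176  77.0005] [ -8.891   -7.4875 -21.6232  75.6332   0.001   94.1085] [-0.3367  0.0695 -1.9235] 0.01206504916612551
```

View pics/w4.png

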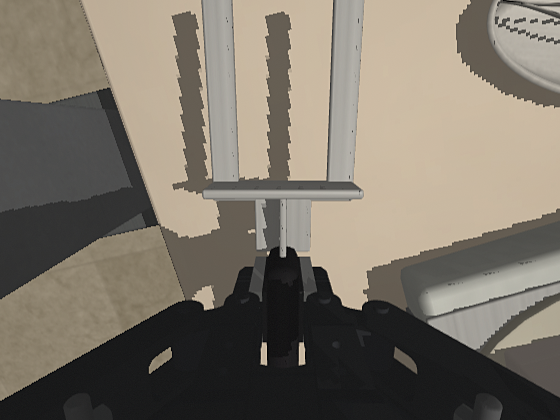

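Run:
```python
import cv2
im=cv2.imread("pics/w4.png")
a=im[150:270,190:380]; cv2.imwrite("pics/z6.png",cv2.resize(a,None,fx=4,fy=4,interpolation=cv2.INTER_CUBIC))
```

```text
(no output)
```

View pics/z6.png

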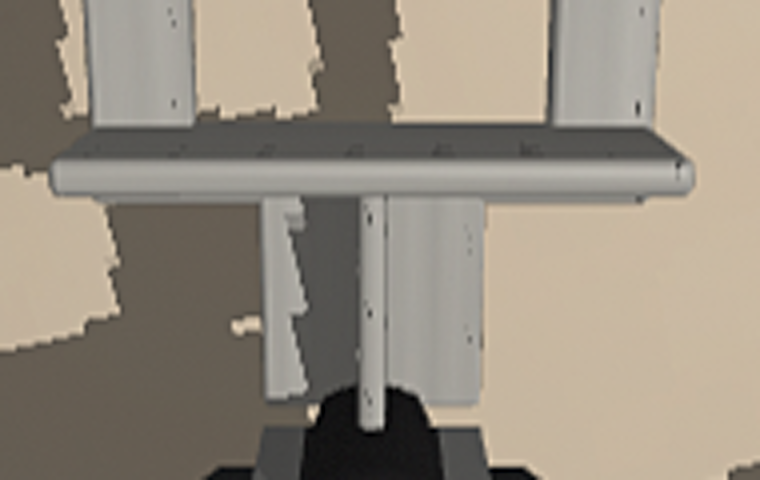

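Run:
```python
from h import *; import pickle
p=pickle.load(open("pics/w4.pkl","rb"))
T=np.array([0.4527,-0.0708,0.2289]); 
a=np.radians(77.0)
P=np.array([(0,.032,0),(0,-.032,0),(0,.032,.02),(0,-.032,.02)])
uv=np.array([(213,181.75),(353.75,181.75),(203,190),(363,190)])
def world(g): # g: heel point in (tool x, left, up rel TCP), yaw off, pitch
    M=(R.from_euler('z',77,degrees=True)).as_matrix()
    L=R.from_euler('zy',[g[3],g[4]]).apply(P)+g[:3]
    return L@M.T+T
f=lambda g:(proj(p,world(g))-uv).ravel()
r=least_squares(f,[.046,0,-.173,0,0]); print(r.x, np.degrees(r.x[3:])); print(f(r.x))
f4=lambda g:f([*g,0]); r=least_squares(f4,[.046,0,-.173,0]); print(r.x);print(f4(r.x))
```

```text
[ 0.0449 -0.0022 -0.1744 -0.0008  0.0038] [-0.0443  0.216 ]
[ 0.2028 -0.0413 -0.9448 -0.0282 -0.1059  0.0329  0.7499  0.0274]
[ 0.045  -0.0022 -0.1745 -0.0008]
[ 0.2006 -0.134  -0.9425 -0.1206 -0.0958  0.1133  0.7397  0.1077]
```

```bash
python3 plan.py 0.596 0.091 0.40 10
```

```text
t 4.0167 cur [ 0.4527 -0.0708  0.2289 77.0005] rows 10
([np.float64(1.9), np.float64(1.03), np.float64(-1.71)], np.float64(6.7))
([np.float64(2.01), np.float64(0.8), np.float64(-1.71)], np.float64(6.7))
([np.float64(2.09), np.float64(0.56), np.float64(-1.71)], np.float64(6.7))
([np.float64(2.14), np.float64(0.32), np.float64(-1.71)], np.float64(6.7))
([np.float64(2.16), np.float64(0.07), np.float64(-1.71)], np.float64(6.7))
([np.float64(2.15), np.float64(-0.19), np.float64(-1.71)], np.float64(6.7))
([np.float64(2.12), np.float64(-0.44), np.float64(-1.71)], np.float64(6.7))
([np.float64(2.05), np.float64(-0.68), np.float64(-1.71)], np.float64(6.7))
([np.float64(1.96), np.float64(-0.92), np.float64(-1.71)], np.float64(6.7))
([np.float64(1.84), np.float64(-1.14), np.float64(-1.71)], np.float64(6.7))
```

Emit:
move_arm([
  {"claw": -1,"travel": [1.0,0.5,-2.0],"turn": 3.0},
  {"claw": -1,"travel": [2.0,1.0,-2.2],"turn": 5},
  {"claw": -1,"travel": [2.1,0.9,-2.2],"turn": 5.6},
  {"claw": -1,"travel": [2.1,0.7,-2.2],"turn": 5.6},
  {"claw": -1,"travel": [2.1,0.5,-2.2],"turn": 5.6},
])

```text
time: 4.43
ee_pos: [0.5216, 0.0024, 0.3343]
tcp_rot: [-179.9, 0.1, 51.9]
wrist_force: [0.7, 0.2, -2.0]
opening: 0.0125
```

```bash
python3 plan.py 0.596 0.091 0.40 10
```

```text
t 4.4333 cur [ 0.5216  0.0024  0.3343 51.9212] rows 6
([np.float64(1.93), np.float64(0.06), np.float64(-1.09)], np.float64(6.99))
([np.float64(1.92), np.float64(-0.17), np.float64(-1.09)], np.float64(6.99))
([np.float64(1.89), np.float64(-0.4), np.float64(-1.09)], np.float64(6.99))
([np.float64(1.82), np.float64(-0.63), np.float64(-1.09)], np.float64(6.99))
([np.float64(1.73), np.float64(-0.85), np.float64(-1.09)], np.float64(6.99))
([np.float64(1.62), np.float64(-1.05), np.float64(-1.09)], np.float64(6.99))
```

Emit:
move_arm([
  {"claw": -1,"travel": [1.9,0,-1.1],"turn": 6.8},
  {"claw": -1,"travel": [1.9,-0.2,-1.1],"turn": 6.8},
  {"claw": -1,"travel": [1.9,-0.4,-1.1],"turn": 6.8},
  {"claw": -1,"travel": [1.8,-0.6,-1.1],"turn": 6.8},
  {"claw": -1,"travel": [1.7,-0.85,-1.1],"turn": 6.8},
])

```text
time: 4.85
ee_pos: [0.5817, 0.0768, 0.3886]
tcp_rot: [-180.0, 0.1, 17.9]
wrist_force: [-0.3, -0.1, -1.4]
opening: 0.0123
```

Emit:
move_arm([
  {"claw": -1,"travel": [1.2,-0.6,-0.8],"turn": 4.5},
  {"claw": -1,"travel": [0,0,0],"turn": 0},
  {"claw": -1,"travel": [0,0,0],"turn": 0},
  {"claw": -1,"travel": [0,0,0],"turn": 0},
])

```text
time: 5.18
ee_pos: [0.5904, 0.0851, 0.3962]
tcp_rot: [-180.0, 0.1, 13.8]
wrist_force: [-0.6, -0.9, -2.7]
opening: 0.0123
```

```bash
python3 snap.py wrist w5
```

```text
5.2333 [0.5902 0.0849 0.3965] [-179.9961    0.1107   13.7759] [  8.1883  11.395   16.3247  95.0403  -0.0069 174.4124] [-0.2955  0.4335 -2.4844] 0.012552731400384693
```

View pics/w5.png

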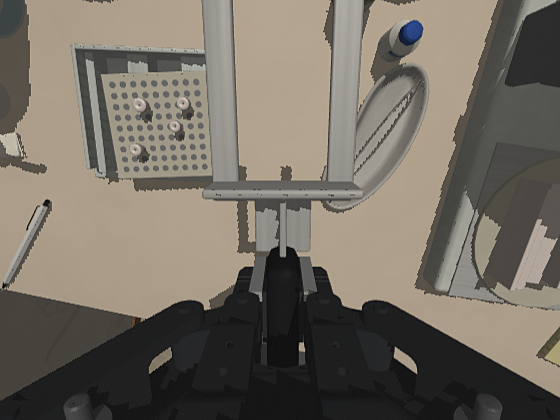

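Run:
```python
import cv2
im=cv2.imread("pics/w5.png")
a=im[35:190,65:215]; cv2.imwrite("pics/z7.png",cv2.resize(a,None,fx=5,fy=5,interpolation=cv2.INTER_CUBIC)[:600]);cv2.imwrite("pics/z8.png",cv2.resize(a[60:],None,fx=5,fy=5,interpolation=cv2.INTER_CUBIC))
```

```text
(no output)
```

View pics/z7.png

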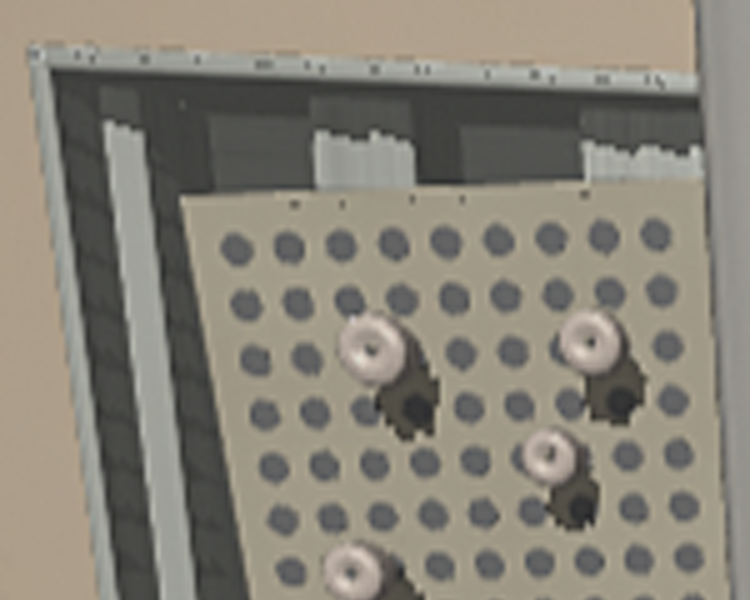

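View pics/z8.png

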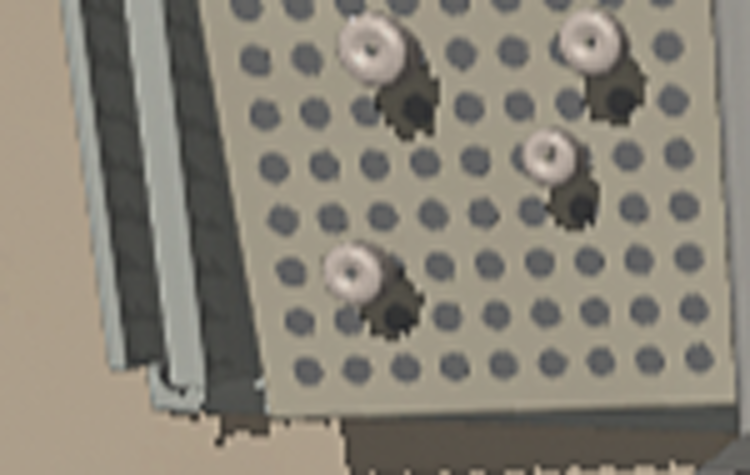

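```bash
cat > stand.py <<'E'
from h import *; import pickle
def fitstand(p,obs,guess):
    "obs: (u,v,z,'x'|'y',val)"
    W=[(pz(p,[(o[0],o[1])],o[2])[0],o[3],o[4]) for o in obs]
    def f(g):
        c,s=np.cos(g[2]),np.sin(g[2]);out=[]
        for w,k,val in W:
            d=w[:2]-g[:2]; out.append((c*d[0]+s*d[1] if k=='x' else -s*d[0]+c*d[1])-val)
        return np.array(out)
    r=least_squares(f,guess); return r.x,f(r.x)
E
python3 - <<'E'
from stand import *
p=pickle.load(open("pics/w5.pkl","rb"))
obs=[(75,49.4,.044,'x',.05),(205,54.4,.044,'x',.05),(140,52,.044,'x',.05),(75,49.4,.044,'y',.05),(90.4,168.2,.044,'y',.05),(128,67,.03,'y',.01),(147.6,68,.03,'y',-.01),(181.8,67,.03,'y',-.042),(94,61,.03,'y',.042),(105.6,171,.03,'y',.042)]
g,r=fitstand(p,obs,(.63,.24,.17)); print(g,np.degrees(g[2])); print(r*1000)
o=np.array([65,35])
h=np.array([(237,249),(655,235),(308,370+300),(700,357+300),(446,240)])/5+o
w=pz(p,h,.04); print(w)
c=w[:4].mean(0); print("tray c",c, np.linalg.norm(w[1]-w[0]),np.linalg.norm(w[2]-w[0]))
k=pz(p,np.array([(180,197),(265,713)])/5+o,.04);print(k,np.linalg.norm(k[0]-k[1]))
def st(q): 
    d=q[:2]-g[:2];cc,ss=np.cos(g[2]),np.sin(g[2]);return np.array([cc*d[0]+ss*d[1],-ss*d[0]+cc*d[1]])
print("in stand",st(c),[st(x) for x in w[:4]],[st(x) for x in k])
v=w[0]-w[1];print("yaw",np.degrees(np.arctan2(-v[0],v[1])));v=w[0]-w[2];print(np.degrees(np.arctan2(v[1],v[0])))
E
```

```text
[0.6392 0.2412 0.2012] 11.525884123173096
[-0.2783  0.334  -0.0556 -0.0137 -0.2265 -0.4571  0.7635 -0.1956 -0.4204
  0.5498]
[[0.6559 0.2663 0.04  ]
 [0.6772 0.1898 0.04  ]
 [0.5792 0.2448 0.04  ]
 [0.6009 0.1678 0.04  ]
 [0.6669 0.228  0.04  ]]
tray c [0.6283 0.2172 0.04  ] 0.07940633684928325 0.07960225258810463
[[0.6625 0.2775 0.04  ]
 [0.5683 0.2524 0.04  ]] 0.09744460141939199
in stand [-0.0154 -0.0214] [array([0.0214, 0.0213]), array([ 0.027 , -0.0579]), array([-0.058 ,  0.0155]), array([-0.0522, -0.0642])] [array([0.0301, 0.031 ]), array([-0.0672,  0.0251])]
yaw 15.59811779803063
15.688442170275875
```

Emit:
move_arm([
  {"claw": -1,"travel": [0,0,0],"turn": -3.5},
  {"claw": -1,"travel": [0,0,0],"turn": -7.1},
  {"claw": -1,"travel": [0,0,0],"turn": -7.1},
  {"claw": -1,"travel": [0,0,0],"turn": -7.1},
  {"claw": -1,"travel": [0,0,0],"turn": -7.1},
])

```text
time: 5.65
ee_pos: [0.59, 0.0847, 0.3972]
tcp_rot: [-180.0, 0.0, 46.0]
wrist_force: [0.3, 0.4, -2.4]
opening: 0.0124
```

Emit:
move_arm([
  {"claw": -1,"travel": [0,0,0],"turn": -7.1},
  {"claw": -1,"travel": [0,0,0],"turn": -7.1},
  {"claw": -1,"travel": [0,0,0],"turn": -7.1},
  {"claw": -1,"travel": [0,0,0],"turn": -7.1},
  {"claw": -1,"travel": [0,0,0],"turn": -7.1},
])

```text
time: 6.07
ee_pos: [0.59, 0.0846, 0.3972]
tcp_rot: [-180.0, 0.0, 81.5]
wrist_force: [-0.6, -0.0, -1.0]
opening: 0.0125
```

Emit:
move_arm([
  {"claw": -1,"travel": [0,0,0],"turn": -7.1},
  {"claw": -1,"travel": [0,0,0],"turn": -7.1},
  {"claw": -1,"travel": [0,0,0],"turn": -7.1},
  {"claw": -1,"travel": [0,0,0],"turn": -7.1},
  {"claw": -1,"travel": [0,0,0],"turn": -7.1},
])

```text
time: 6.48
ee_pos: [0.59, 0.0846, 0.3972]
tcp_rot: [-180.0, -0.0, 117.0]
wrist_force: [-1.3, 0.4, -2.4]
opening: 0.0125
```

Emit:
move_arm([
  {"claw": -1,"travel": [0,0,0],"turn": -7.1},
  {"claw": -1,"travel": [0,0,0],"turn": -7.1},
  {"claw": -1,"travel": [0,0,0],"turn": -7.1},
  {"claw": -1,"travel": [0,0,0],"turn": -7.1},
  {"claw": -1,"travel": [0,0,0],"turn": -7.1},
])

```text
time: 6.9
ee_pos: [0.59, 0.0846, 0.3972]
tcp_rot: [-180.0, -0.0, 152.5]
wrist_force: [0.7, 0.7, -2.2]
opening: 0.0122
```

Emit:
move_arm([
  {"claw": -1,"travel": [0,0,0],"turn": -7.1},
  {"claw": -1,"travel": [0,0,0],"turn": -7.1},
  {"claw": -1,"travel": [0,0,0],"turn": -7.1},
  {"claw": -1,"travel": [0,0,0],"turn": -7.1},
  {"claw": -1,"travel": [0,0,0],"turn": -7.1},
])

```text
time: 7.32
ee_pos: [0.59, 0.0847, 0.3972]
tcp_rot: [-180.0, -0.0, -172.0]
wrist_force: [0.5, -0.3, -1.9]
opening: 0.0124
```

```bash
python3 snap.py scene s1
```

```text
7.3667 [0.59   0.0847 0.3972] [-179.9973   -0.0373 -171.4965] [ 8.1668 11.3368 16.3411 95.0416 -0.0029 -0.3367] [ 0.0456  0.157  -1.7753] 0.012318198922441362
```

View pics/s1.png

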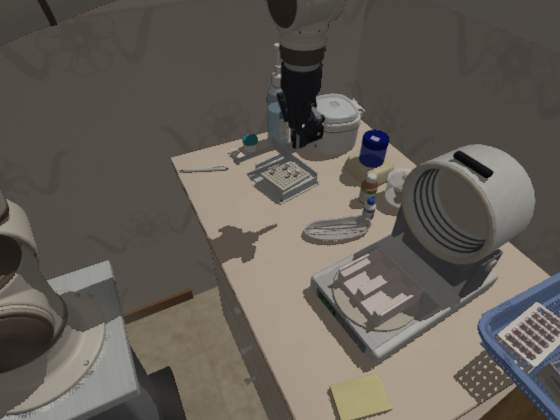

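Emit:
move_arm([
  {"claw": -1,"travel": [0,0,0],"turn": -7.1},
  {"claw": -1,"travel": [0,0,0],"turn": -7.1},
  {"claw": -1,"travel": [0,0,0],"turn": -7.1},
  {"claw": -1,"travel": [0,0,0],"turn": -7.1},
  {"claw": -1,"travel": [0,0,0],"turn": -7.1},
])

```text
time: 7.78
ee_pos: [0.5901, 0.0848, 0.3973]
tcp_rot: [180.0, -0.0, -136.7]
wrist_force: [-0.1, 0.7, -1.7]
opening: 0.0121
```

Emit:
move_arm([
  {"claw": -1,"travel": [0,0,0],"turn": -7.1},
  {"claw": -1,"travel": [0,0,0],"turn": -7.1},
  {"claw": -1,"travel": [0,0,0],"turn": -7.1},
  {"claw": -1,"travel": [0,0,0],"turn": -7.1},
  {"claw": -1,"travel": [0,0,0],"turn": -7.1},
])

```text
time: 8.2
ee_pos: [0.5901, 0.0848, 0.3973]
tcp_rot: [180.0, -0.0, -101.2]
wrist_force: [0.6, 0.2, -1.9]
opening: 0.0124
```

Emit:
move_arm([
  {"claw": -1,"travel": [0,0,0],"turn": -7.1},
  {"claw": -1,"travel": [0,0,0],"turn": -7.1},
  {"claw": -1,"travel": [0,0,0],"turn": -7.1},
  {"claw": -1,"travel": [0,0,0],"turn": -7.1},
  {"claw": -1,"travel": [0,0,0],"turn": -7.1},
])

```text
time: 8.62
ee_pos: [0.5901, 0.0848, 0.3973]
tcp_rot: [180.0, 0.0, -65.7]
wrist_force: [0.3, 0.7, -1.9]
opening: 0.0124
```

Emit:
move_arm([
  {"claw": -1,"travel": [0,0,0],"turn": -7.1},
  {"claw": -1,"travel": [0,0,0],"turn": -7.1},
  {"claw": -1,"travel": [0,0,0],"turn": -7.1},
  {"claw": -1,"travel": [0,0,0],"turn": -7.1},
  {"claw": -1,"travel": [0,0,0],"turn": -7.1},
])

```text
time: 9.03
ee_pos: [0.5901, 0.0848, 0.3973]
tcp_rot: [180.0, 0.0, -30.2]
wrist_force: [-0.6, -0.3, -1.2]
opening: 0.0119
```

Emit:
move_arm([
  {"claw": -1,"travel": [0,0,0],"turn": -7.1},
  {"claw": -1,"travel": [0,0,0],"turn": -7.1},
  {"claw": -1,"travel": [0,0,0],"turn": -7.1},
  {"claw": -1,"travel": [0,0,0],"turn": -7.1},
  {"claw": -1,"travel": [0,0,0],"turn": -6.0},
])

```text
time: 9.45
ee_pos: [0.5901, 0.0848, 0.3973]
tcp_rot: [180.0, 0.0, 4.2]
wrist_force: [-0.6, 0.3, -1.6]
opening: 0.0124
```

```bash
cat > st.py <<'E'
# target TCP from desired heel position in stand frame (mm) & yaw rel stand & tine-top z
import sys
from plan import *
S=(0.6392,0.2412,0.2012); HX,HY,HZ=.045,-.0022,-.1745
def tcp(hx,hy,dyaw,ztop,S=S):
    w=place(S,[(hx/1000,hy/1000,0)])[0]; yaw=S[2]+np.radians(dyaw); c,s=np.cos(yaw),np.sin(yaw)
    return [w[0]-c*HX+s*HY,w[1]-s*HX-c*HY,ztop/1000-HZ,np.degrees(yaw)]
if __name__=="__main__":
    a=[float(x) for x in sys.argv[1:]]
    t=tcp(*a[:4]); print("target",np.array(t),"q1",np.degrees(np.arctan2(t[1],t[0]))); plan(t,*(a[4:5]))
E
python3 st.py -61 -120 -4.5 60; python3 st.py -61 -120 -4.5 36.5;  python3 st.py -61 -82 0 36.5
```

```text
target [0.5585 0.1081 0.2345 7.0279] q1 10.95551252410433
t 9.45 cur [0.5901 0.0848 0.3973 4.2023] rows 5
([np.float64(-0.6), np.float64(-0.51), np.float64(3.26)], np.float64(-0.57))
([np.float64(-0.59), np.float64(-0.52), np.float64(3.26)], np.float64(-0.57))
([np.float64(-0.59), np.float64(-0.52), np.float64(3.26)], np.float64(-0.57))
([np.float64(-0.58), np.float64(-0.53), np.float64(3.26)], np.float64(-0.57))
([np.float64(-0.58), np.float64(-0.53), np.float64(3.26)], np.float64(-0.57))
target [0.5585 0.1081 0.211  7.0279] q1 10.95551252410433
t 9.45 cur [0.5901 0.0848 0.3973 4.2023] rows 5
([np.float64(-0.6), np.float64(-0.51), np.float64(3.73)], np.float64(-0.57))
([np.float64(-0.59), np.float64(-0.52), np.float64(3.73)], np.float64(-0.57))
([np.float64(-0.59), np.float64(-0.52), np.float64(3.73)], np.float64(-0.57))
([np.float64(-0.58), np.float64(-0.53), np.float64(3.73)], np.float64(-0.57))
([np.float64(-0.58), np.float64(-0.53), np.float64(3.73)], np.float64(-0.57))
target [ 0.5513  0.1418  0.211  11.5279] q1 14.42729740124444
t 9.45 cur [0.5901 0.0848 0.3973 4.2023] rows 5
([np.float64(-0.69), np.float64(-1.19), np.float64(3.73)], np.float64(-1.47))
([np.float64(-0.66), np.float64(-1.21), np.float64(3.73)], np.float64(-1.47))
([np.float64(-0.63), np.float64(-1.23), np.float64(3.73)], np.float64(-1.47))
([np.float64(-0.6), np.float64(-1.24), np.float64(3.73)], np.float64(-1.47))
([np.float64(-0.57), np.float64(-1.26), np.float64(3.73)], np.float64(-1.47))
```

Emit:
move_arm([
  {"claw": -1,"travel": [-0.6,-0.5,3.2],"turn": -0.5},
  {"claw": -1,"travel": [-0.6,-0.5,3.3],"turn": -0.5},
  {"claw": -1,"travel": [-0.6,-0.5,3.3],"turn": -0.5},
  {"claw": -1,"travel": [-0.6,-0.5,3.2],"turn": -0.5},
  {"claw": -1,"travel": [-0.6,-0.5,2.8],"turn": -0.5},
])

```text
time: 9.87
ee_pos: [0.5571, 0.1071, 0.2371]
tcp_rot: [180.0, 0.1, 6.4]
wrist_force: [-0.4, -0.5, -1.4]
opening: 0.0124
```

Emit:
move_arm([
  {"claw": -1,"travel": [0,0,0],"turn": 0},
  {"claw": -1,"travel": [0,0,0],"turn": 0},
])

```text
time: 10.03
ee_pos: [0.5576, 0.1072, 0.2389]
tcp_rot: [180.0, 0.2, 6.4]
wrist_force: [1.3, -0.5, -1.1]
opening: 0.012
```

```bash
python3 snap.py wrist w6;  python3 st.py -61 -120 -4.5 36.5
```

```text
10.0833 [0.5586 0.1073 0.2409] [179.9965  -0.0468   6.4144] [  10.8764    7.4804   -5.3165   77.1567   -0.0072 -175.538 ] [ 0.3078  0.1363 -0.9964] 0.012055008173383808
target [0.5585 0.1081 0.211  7.0279] q1 10.95551252410433
t 10.0833 cur [0.5586 0.1073 0.2409 6.4144] rows 1
([np.float64(-0.0), np.float64(-0.08), np.float64(2.99)], np.float64(-0.61))
```

View pics/w6.png

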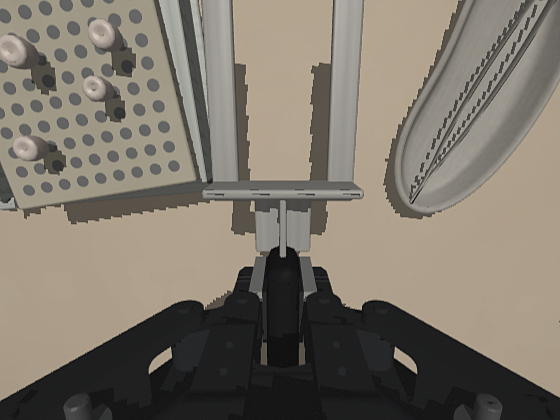

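Emit:
move_arm([
  {"claw": -1,"travel": [0,0,1.5],"turn": 0},
  {"claw": -1,"travel": [0,0,1.4],"turn": 0},
  {"claw": -1,"travel": [0,0,0],"turn": 0},
  {"claw": -1,"travel": [0,0,0],"turn": 0},
])

```text
time: 10.42
ee_pos: [0.5592, 0.1074, 0.2125]
tcp_rot: [-180.0, -0.1, 6.4]
wrist_force: [-0.1, 0.3, -1.3]
opening: 0.0121
```

```bash
python3 snap.py wrist w7;python3 snap.py scene s2;  python3 st.py -61 -105 -2 36.5
```

```text
10.4667 [0.5593 0.1075 0.2129] [-179.9911   -0.1469    6.4532] [  10.8804    8.1988   -7.6585   73.9956   -0.0025 -175.5728] [-0.2249 -0.1906 -2.6384] 0.012223242946281326
10.5167 [0.5592 0.1076 0.2128] [-179.9897   -0.1552    6.4628] [  10.8873    8.1941   -7.6684   73.982    -0.0017 -175.5755] [ 0.8641  0.034  -1.3592] 0.012579996328748204
target [0.5557 0.1208 0.211  9.5279] q1 12.269738362467969
t 10.5167 cur [0.5592 0.1076 0.2128 6.4628] rows 1
([np.float64(-0.2), np.float64(-1.36), np.float64(0.18)], np.float64(-3.07))
```

View pics/w7.png

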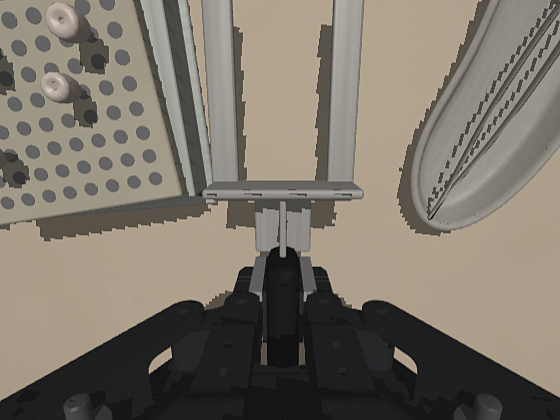

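Emit:
move_arm([
  {"claw": -1,"travel": [-0.1,-0.5,0.15],"turn": -1.0},
  {"claw": -1,"travel": [-0.1,-0.5,0],"turn": -1.0},
  {"claw": -1,"travel": [0,-0.4,0],"turn": -1.0},
  {"claw": -1,"travel": [0,0,0],"turn": 0},
])

```text
time: 10.85
ee_pos: [0.5545, 0.1222, 0.2095]
tcp_rot: [-180.0, -0.0, 9.6]
wrist_force: [-0.4, 0.6, -1.6]
opening: 0.0124
```

Emit:
move_arm([
  {"claw": -1,"travel": [0,-0.3,0],"turn": 0},
  {"claw": -1,"travel": [0,-0.3,0],"turn": 0},
  {"claw": -1,"travel": [0,-0.2,0],"turn": 0},
  {"claw": -1,"travel": [0,0,0],"turn": 0},
])

```text
time: 11.18
ee_pos: [0.5533, 0.1296, 0.2092]
tcp_rot: [-180.0, -0.0, 9.5]
wrist_force: [0.0, -0.4, -2.0]
opening: 0.0127
```

```bash
python3 snap.py wrist w8;  python3 st.py -61 -82 0 36.5
```

```text
11.2333 [0.5533 0.1294 0.2091] [-179.9961    0.0046    9.5198] [  13.1655    8.2287   -8.046    73.7297    0.0042 -176.3544] [ 0.1254  0.1853 -2.3232] 0.012303732409642984
target [ 0.5513  0.1418  0.211  11.5279] q1 14.42729740124444
t 11.2333 cur [0.5533 0.1294 0.2091 9.5198] rows 1
([np.float64(0.01), np.float64(-1.26), np.float64(-0.19)], np.float64(-2.01))
```

View pics/w8.png

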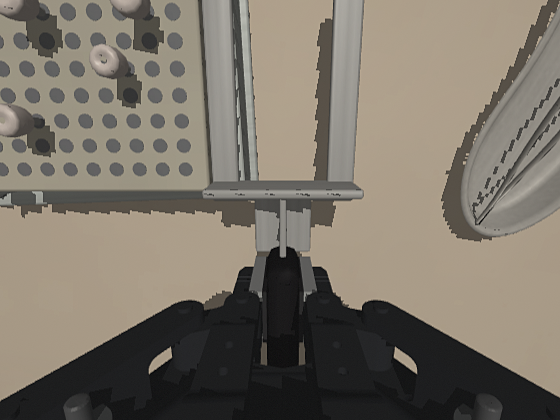

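Emit:
move_arm([
  {"claw": -1,"travel": [0,-0.3,-0.1],"turn": -0.5},
  {"claw": -1,"travel": [0,-0.3,0],"turn": -0.7},
  {"claw": -1,"travel": [0,-0.2,0],"turn": -0.8},
  {"claw": -1,"travel": [0,0,0],"turn": 0},
  {"claw": -1,"travel": [0,0,0],"turn": 0},
])

```text
time: 11.65
ee_pos: [0.5519, 0.1372, 0.2102]
tcp_rot: [-180.0, -0.0, 11.5]
wrist_force: [-0.1, 0.3, -1.3]
opening: 0.0124
```

Emit:
move_arm([
  {"claw": -1,"travel": [0,-0.1,0],"turn": 0},
  {"claw": -1,"travel": [0,-0.1,0],"turn": 0},
  {"claw": -1,"travel": [0,0,0],"turn": 0},
])

```text
time: 11.9
ee_pos: [0.5515, 0.1391, 0.2102]
tcp_rot: [-180.0, 0.0, 11.5]
wrist_force: [-0.2, -0.0, -2.4]
opening: 0.0125
```

```bash
python3 snap.py wrist w9; python3 snap.py top t2;  python3 st.py -61 -82 0 36.5
```

```text
11.95 [0.5515 0.1391 0.2102] [-179.9946    0.0003   11.5016] [  14.1521    8.2709   -7.8797   73.8494    0.0054 -177.3495] [-0.1365  0.1911 -1.3572] 0.012132771258071294
12.0 [0.5515 0.139  0.2102] [-179.9958    0.0037   11.5049] [  14.1489    8.2742   -7.8804   73.8489    0.0043 -177.356 ] [-0.3303 -0.1643 -1.6587] 0.012448648209333533
target [ 0.5513  0.1418  0.211  11.5279] q1 14.42729740124444
t 12.0 cur [ 0.5515  0.139   0.2102 11.5049] rows 1
([np.float64(0.03), np.float64(-0.28), np.float64(-0.08)], np.float64(-0.02))
```

View pics/w9.png

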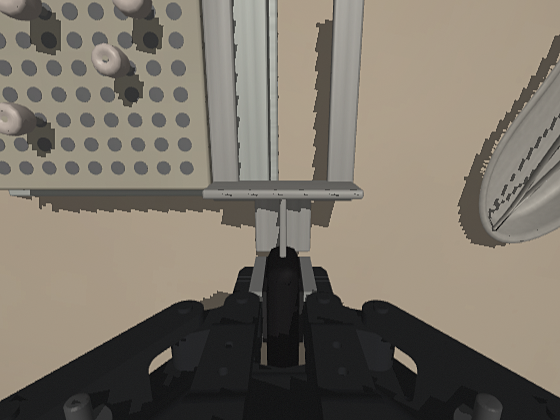

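Emit:
move_arm([
  {"claw": -1,"travel": [0,-0.1,0],"turn": 0},
  {"claw": -1,"travel": [0,-0.1,0],"turn": 0},
  {"claw": -1,"travel": [0,0,0],"turn": 0},
])

```text
time: 12.25
ee_pos: [0.5511, 0.1411, 0.2102]
tcp_rot: [-180.0, 0.0, 11.5]
wrist_force: [-0.2, -0.1, -2.4]
opening: 0.0123
```

Emit:
move_arm([
  {"claw": -1,"travel": [0,-0.1,0],"turn": 0},
  {"claw": -1,"travel": [0,0,0],"turn": 0},
])

```text
time: 12.42
ee_pos: [0.551, 0.1419, 0.2102]
tcp_rot: [180.0, 0.0, 11.5]
wrist_force: [0.3, -1.4, -1.9]
opening: 0.0122
```

Emit:
move_arm([
  {"claw": -1,"travel": [0,-0.1,0],"turn": 0},
  {"claw": -1,"travel": [0,0,0],"turn": 0},
])

```text
time: 12.58
ee_pos: [0.5508, 0.1424, 0.2102]
tcp_rot: [179.9, 0.0, 11.4]
wrist_force: [0.2, -6.0, -1.5]
opening: 0.0123
```

Emit:
move_arm([
  {"claw": -1,"travel": [0,0.5,0],"turn": 0},
  {"claw": -1,"travel": [0,0.7,0],"turn": 0},
  {"claw": -1,"travel": [0,0,0],"turn": 0},
  {"claw": -1,"travel": [-2.0,0,0],"turn": 0},
  {"claw": -1,"travel": [-3.5,0,0],"turn": 0},
])

```text
time: 13.0
ee_pos: [0.5004, 0.1203, 0.2099]
tcp_rot: [-180.0, -0.1, 11.5]
wrist_force: [-1.1, -0.7, -0.7]
opening: 0.0122
```

Emit:
move_arm([
  {"claw": -1,"travel": [-3.5,0,0],"turn": 0},
  {"claw": -1,"travel": [-3.5,0,0],"turn": 0},
  {"claw": -1,"travel": [0,-3.5,0],"turn": 0},
  {"claw": -1,"travel": [0,-3.5,0],"turn": 0},
  {"claw": -1,"travel": [0,-2.3,0],"turn": 0},
])

```text
time: 13.42
ee_pos: [0.4112, 0.1987, 0.2108]
tcp_rot: [-179.9, -0.1, 11.5]
wrist_force: [1.3, -0.1, -1.6]
opening: 0.0121
```

Emit:
move_arm([
  {"claw": -1,"travel": [0,0,0],"turn": 0},
  {"claw": -1,"travel": [0,0,0],"turn": 0},
  {"claw": -1,"travel": [0,0,0],"turn": 0},
])

```text
time: 13.67
ee_pos: [0.4121, 0.1972, 0.2101]
tcp_rot: [180.0, 0.0, 11.5]
wrist_force: [-0.2, 0.5, -1.3]
opening: 0.0122
```

```bash
python3 snap.py wrist w10; python3 st.py -175 0 0 25
```

```text
13.7167 [0.4122 0.1969 0.2101] [179.9913   0.0136  11.4812] [  25.5295   -6.9971  -23.2958   73.7166   -0.0051 -165.9518] [ 0.0479 -0.9159 -1.7855] 0.01247036488465827
target [ 0.4232  0.1994  0.1995 11.5279] q1 25.22744518584582
t 13.7167 cur [ 0.4122  0.1969  0.2101 11.4812] rows 1
([np.float64(1.12), np.float64(-0.03), np.float64(1.06)], np.float64(-0.05))
```

View pics/w10.png

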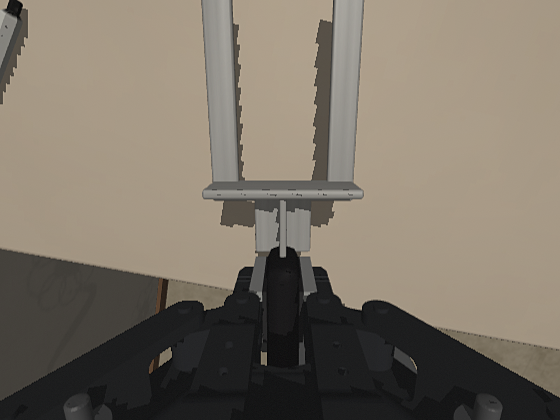

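```bash
python3 snap.py top t3; python3 snap.py scene s3
python3 - <<'E'
import cv2
im=cv2.imread("pics/t3.png")
a=im[120:260,120:260]; cv2.imwrite("pics/z9.png",cv2.resize(a,None,fx=4,fy=4,interpolation=cv2.INTER_CUBIC))
im=cv2.imread("pics/s3.png")
a=im[120:260,180:340]; cv2.imwrite("pics/z10.png",cv2.resize(a,None,fx=4,fy=4,interpolation=cv2.INTER_CUBIC))
E
```

```text
13.7667 [0.4123 0.1967 0.2101] [179.9945   0.0148  11.4478] [  25.5061   -6.9962  -23.2976   73.7143   -0.0017 -165.9417] [-1.1491  0.8365 -1.8105] 0.01246485890989862
13.8167 [0.4124 0.1967 0.2101] [179.9944   0.0124  11.4358] [  25.4974   -6.9973  -23.2962   73.7145   -0.0025 -165.9384] [-0.401  -0.0816 -2.7911] 0.012278084360313893
```

View pics/z9.png

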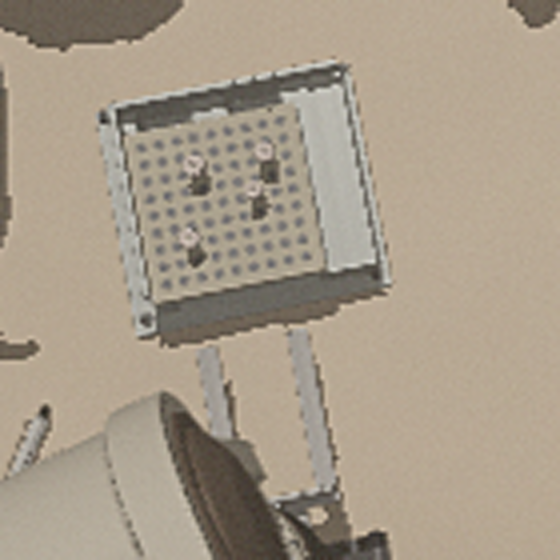

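View pics/z10.png

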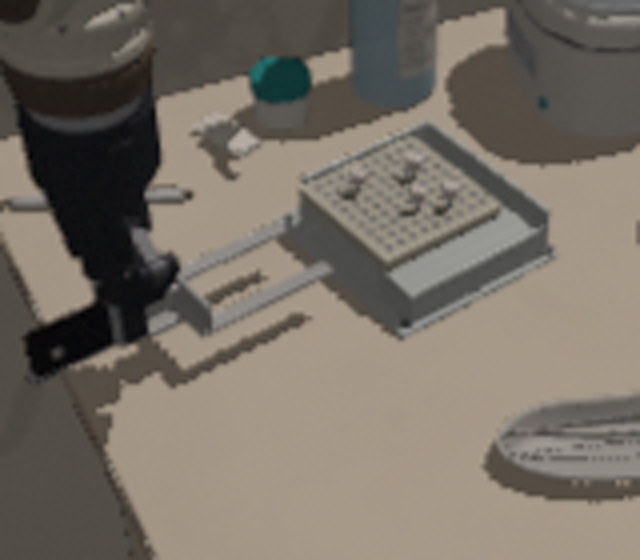

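Emit:
move_arm([
  {"claw": -1,"travel": [0,-0.05,0.5],"turn": 0},
  {"claw": -1,"travel": [0,0,0.6],"turn": 0},
  {"claw": -1,"travel": [0,0,0],"turn": 0},
  {"claw": -1,"travel": [1.5,0,0],"turn": 0},
  {"claw": -1,"travel": [1.5,0,0],"turn": 0},
])

```text
time: 14.23
ee_pos: [0.4414, 0.2037, 0.1989]
tcp_rot: [180.0, 0.0, 11.5]
wrist_force: [-0.1, -0.1, -0.7]
opening: 0.0125
```

Emit:
move_arm([
  {"claw": -1,"travel": [1.0,0,0],"turn": 0},
  {"claw": -1,"travel": [1.0,0,0],"turn": 0},
  {"claw": -1,"travel": [0,0,0],"turn": 0},
  {"claw": -1,"travel": [0,0,0],"turn": 0},
])

```text
time: 14.57
ee_pos: [0.4611, 0.2078, 0.1988]
tcp_rot: [180.0, 0.1, 11.5]
wrist_force: [-0.3, -0.6, -1.7]
opening: 0.0122
```

```bash
python3 snap.py wrist w11;python3 snap.py scene s4; python3 st.py -75 0 0 25;  python3 st.py -50 0 0 25
python3 - <<'E'
import cv2
im=cv2.imread("pics/s4.png")
a=im[120:260,180:340]; cv2.imwrite("pics/z11.png",cv2.resize(a,None,fx=4,fy=4,interpolation=cv2.INTER_CUBIC))
E
```

```text
14.6167 [0.4607 0.2077 0.1988] [179.9919   0.0649  11.4944] [  24.2673    0.1337  -17.7945   72.1368    0.0065 -167.2271] [-0.6777  0.7443 -0.6966] 0.01239468074507433
14.6667 [0.4606 0.2077 0.199 ] [179.9927   0.053   11.5019] [  24.2751    0.1034  -17.8112   72.1388    0.0046 -167.2268] [ 0.1318 -0.5304 -1.8727] 0.012321765250223778
target [ 0.5212  0.2194  0.1995 11.5279] q1 22.827074159873202
t 14.6667 cur [ 0.4606  0.2077  0.199  11.5019] rows 2
([np.float64(3.08), np.float64(0.03), np.float64(-0.03)], np.float64(-0.01))
([np.float64(3.08), np.float64(0.03), np.float64(-0.03)], np.float64(-0.01))
target [ 0.5457  0.2244  0.1995 11.5279] q1 22.351391415011605
t 14.6667 cur [ 0.4606  0.2077  0.199  11.5019] rows 3
([np.float64(2.89), np.float64(0.02), np.float64(-0.02)], np.float64(-0.01))
([np.float64(2.89), np.float64(0.02), np.float64(-0.02)], np.float64(-0.01))
([np.float64(2.89), np.float64(0.02), np.float64(-0.02)], np.float64(-0.01))
```

View pics/z11.png

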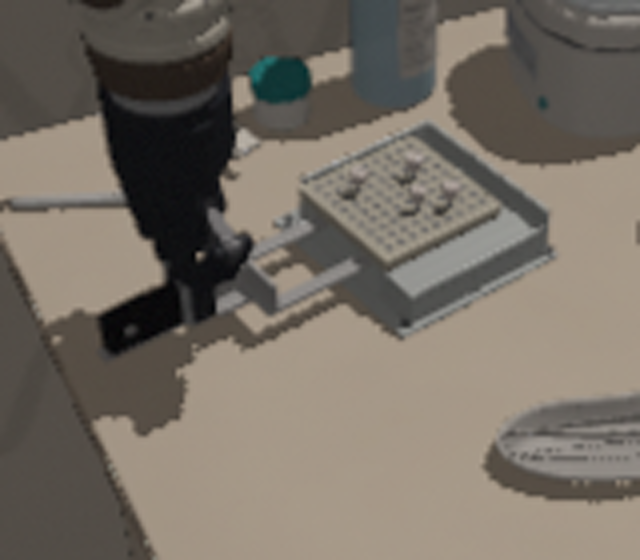

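View pics/w11.png

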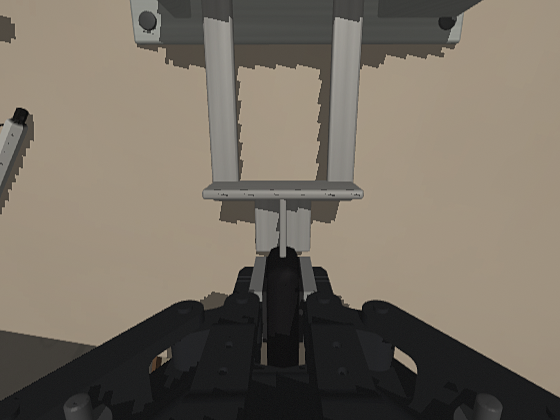

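Emit:
move_arm([
  {"claw": -1,"travel": [2.0,0,0],"turn": 0},
  {"claw": -1,"travel": [2.0,0,0],"turn": 0},
  {"claw": -1,"travel": [1.5,0,0],"turn": 0},
  {"claw": -1,"travel": [0,0,0],"turn": 0},
  {"claw": -1,"travel": [0,0,0],"turn": 0},
])

```text
time: 15.08
ee_pos: [0.5147, 0.2188, 0.199]
tcp_rot: [180.0, 0.0, 11.5]
wrist_force: [0.9, -0.4, -1.7]
opening: 0.0123
```

```bash
python3 snap.py wrist w12; python3 st.py -65 0 0 25
```

```text
15.1333 [0.5143 0.2187 0.199 ] [179.9903   0.0598  11.5036] [  23.0359    7.3216  -10.2036   72.5354    0.0024 -168.4677] [-0.6402 -0.288  -1.7959] 0.012199064281073866
target [ 0.531   0.2214  0.1995 11.5279] q1 22.631932219383707
t 15.1333 cur [ 0.5143  0.2187  0.199  11.5036] rows 1
([np.float64(1.69), np.float64(0.07), np.float64(-0.05)], np.float64(-0.02))
```

View pics/w12.png

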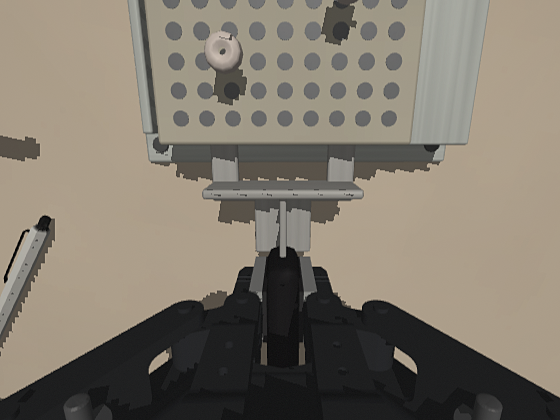

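Emit:
move_arm([
  {"claw": -1,"travel": [0.7,0.05,0],"turn": 0},
  {"claw": -1,"travel": [0.6,0,0],"turn": 0},
  {"claw": -1,"travel": [0.4,0,0],"turn": 0},
  {"claw": -1,"travel": [0.3,0,0],"turn": 0},
  {"claw": -1,"travel": [0.3,0,0],"turn": 0},
])

```text
time: 15.55
ee_pos: [0.5378, 0.2229, 0.1992]
tcp_rot: [180.0, 0.0, 11.5]
wrist_force: [-0.2, 0.7, -1.2]
opening: 0.012
```

Emit:
move_arm([
  {"claw": -1,"travel": [0.3,0,0],"turn": 0},
  {"claw": -1,"travel": [0.2,0,0],"turn": 0},
  {"claw": -1,"travel": [0,0,0],"turn": 0},
  {"claw": -1,"travel": [0,0,0],"turn": 0},
])

```text
time: 15.88
ee_pos: [0.5425, 0.2239, 0.1991]
tcp_rot: [180.0, 0.0, 11.5]
wrist_force: [0.3, 1.3, -2.6]
opening: 0.0123
```

```bash
python3 snap.py wrist w13; python3 st.py -50 0 0 25
```

```text
15.9333 [0.5424 0.2239 0.1991] [179.9974   0.0042  11.4981] [  22.4286   11.0065   -6.0136   72.9845   -0.0017 -169.0695] [-0.9816 -0.5712 -1.0984] 0.012295871495665604
target [ 0.5457  0.2244  0.1995 11.5279] q1 22.351391415011605
t 15.9333 cur [ 0.5424  0.2239  0.1991 11.4981] rows 1
([np.float64(0.33), np.float64(0.02), np.float64(-0.04)], np.float64(-0.03))
```

View pics/w13.png

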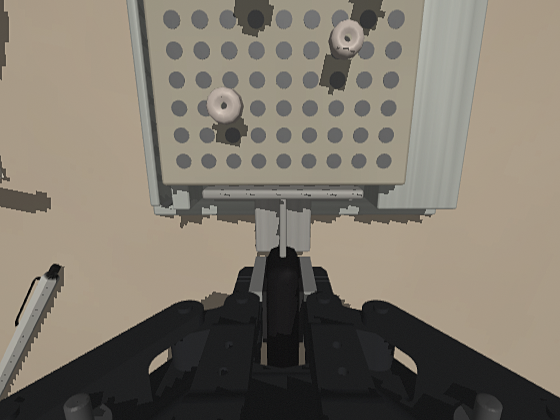

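Emit:
move_arm([
  {"claw": -1,"travel": [0.1,0,0],"turn": 0},
  {"claw": -1,"travel": [0.1,0,0],"turn": 0},
  {"claw": -1,"travel": [0,0,0],"turn": 0},
])

```text
time: 16.18
ee_pos: [0.5445, 0.2243, 0.1992]
tcp_rot: [-180.0, -0.0, 11.5]
wrist_force: [-0.8, 0.2, -2.5]
opening: 0.0123
```

Emit:
move_arm([
  {"claw": -1,"travel": [0.1,0,0],"turn": 0},
  {"claw": -1,"travel": [0,0,0],"turn": 0},
])

```text
time: 16.35
ee_pos: [0.5453, 0.2245, 0.1991]
tcp_rot: [180.0, 0.0, 11.5]
wrist_force: [-1.6, -0.8, -0.7]
opening: 0.0124
```

Emit:
move_arm([
  {"claw": -1,"travel": [0.1,0,0],"turn": 0},
  {"claw": -1,"travel": [0,0,0],"turn": 0},
])

```text
time: 16.52
ee_pos: [0.5456, 0.2245, 0.199]
tcp_rot: [180.0, 0.1, 11.5]
wrist_force: [-6.5, -2.2, 1.7]
opening: 0.0125
```

```bash
python3 snap.py wrist w14; python3 snap.py top t4
python3 - <<'E'
import cv2
im=cv2.imread("pics/t4.png")
a=im[120:220,130:240]; cv2.imwrite("pics/z12.png",cv2.resize(a,None,fx=6,fy=6,interpolation=cv2.INTER_CUBIC))
E
```

```text
16.5667 [0.5456 0.2245 0.199 ] [179.9903   0.1429  11.5113] [  22.3643   11.5185   -5.4361   73.1877    0.0174 -169.147 ] [-6.7497 -1.0916  1.3508] 0.012066203345593763
16.6167 [0.5456 0.2245 0.199 ] [179.9902   0.1391  11.5113] [  22.365    11.5164   -5.438    73.184     0.0166 -169.1463] [-5.9326 -2.0001  1.2274] 0.012445115978138487
```

View pics/z12.png

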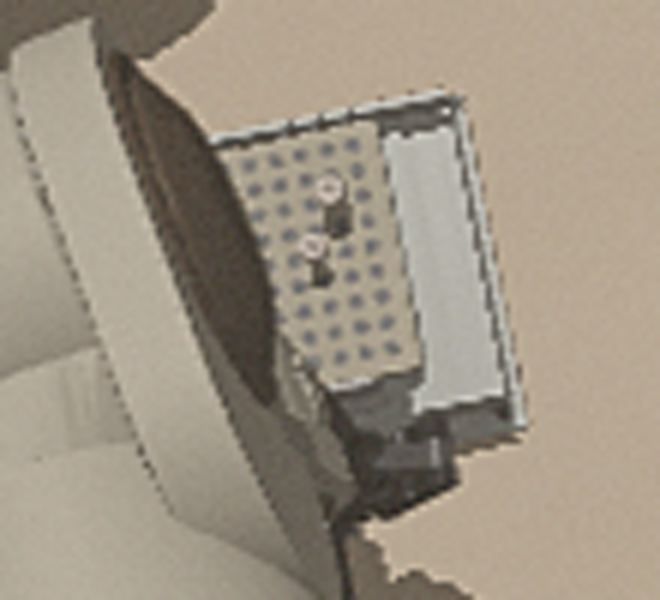

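View pics/w14.png

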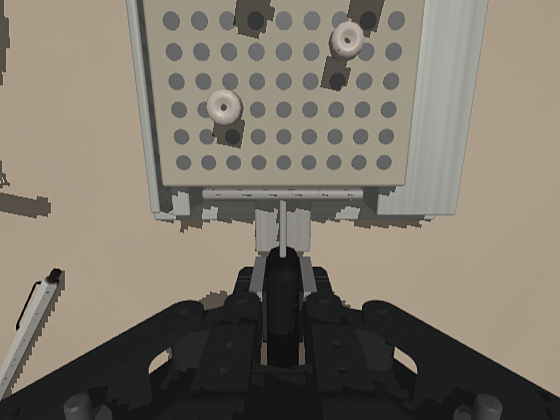

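Run:
```python
from h import *;import pickle
S=(0.6392,0.2412,0.2012)
for tag,h in (("w14",[(183,163),(383.5,162),(171,20),(396,20)]),("w12",[(180,119),(390,118)])):
    p=pickle.load(open(f"pics/{tag}.pkl","rb"))
    w=pz(p,h,.04);d=w[:,:2]-np.array(S[:2]);c,s=np.cos(S[2]),np.sin(S[2])
    print(np.c_[c*d[:,0]+s*d[:,1],-s*d[:,0]+c*d[:,1]]*1000)
```

```text
[[-39.099   40.9808]
 [-38.727  -38.3276]
 [ 10.8319  40.842 ]
 [ 10.8334 -38.3447]]
[[-53.6578  41.224 ]
 [-53.3291 -38.8389]]
```

Emit:
move_arm([
  {"claw": -1,"travel": [-0.05,0,-0.1],"turn": 0},
  {"claw": -1,"travel": [0,0,-0.2],"turn": 0},
  {"claw": -1,"travel": [0,0,-0.2],"turn": 0},
  {"claw": -1,"travel": [0,0,-0.2],"turn": 0},
  {"claw": -1,"travel": [0,0,-0.2],"turn": 0},
])

```text
time: 17.03
ee_pos: [0.5454, 0.2245, 0.2077]
tcp_rot: [180.0, 0.1, 11.5]
wrist_force: [-5.0, -1.0, -5.0]
opening: 0.0124
```

Emit:
move_arm([
  {"claw": -1,"travel": [0,0,-0.3],"turn": 0},
  {"claw": -1,"travel": [0,0,0],"turn": 0},
  {"claw": -1,"travel": [0,0,0],"turn": 0},
])

```text
time: 17.28
ee_pos: [0.5455, 0.2245, 0.211]
tcp_rot: [180.0, 0.1, 11.5]
wrist_force: [-6.6, -1.1, -4.0]
opening: 0.0123
```

```bash
python3 snap.py wrist w15; python3 snap.py scene s5
python3 - <<'E'
import cv2
im=cv2.imread("pics/s5.png")
a=im[100:240,200:360]; cv2.imwrite("pics/z13.png",cv2.resize(a,None,fx=5,fy=4,interpolation=cv2.INTER_CUBIC))
E
```

```text
17.3333 [0.5455 0.2245 0.211 ] [179.9931   0.0895  11.5082] [  22.3704   11.1161   -4.5492   74.424     0.0101 -169.1378] [-6.2843 -0.1433 -4.2186] 0.012205128624340277
17.3833 [0.5455 0.2245 0.211 ] [179.994    0.0934  11.5077] [  22.3715   11.1178   -4.5508   74.4243    0.0117 -169.1362] [-5.6228 -1.3151 -4.0412] 0.012282696724181068
```

View pics/z13.png

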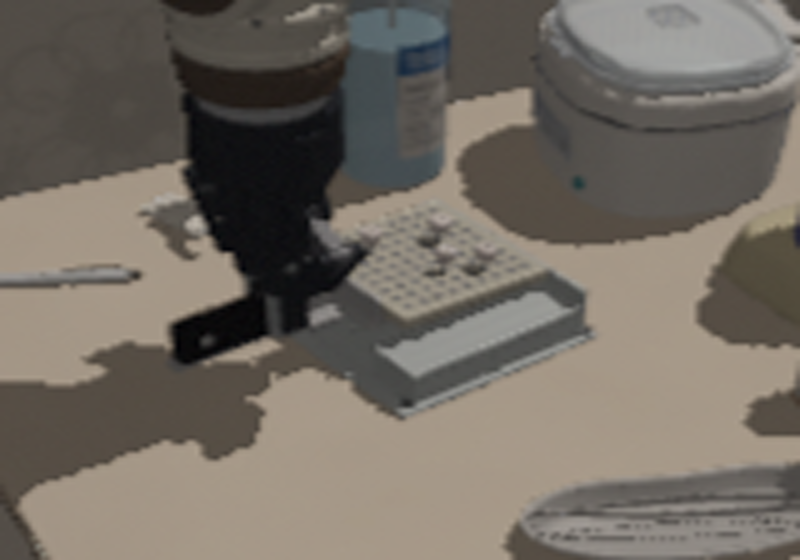

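View pics/w15.png

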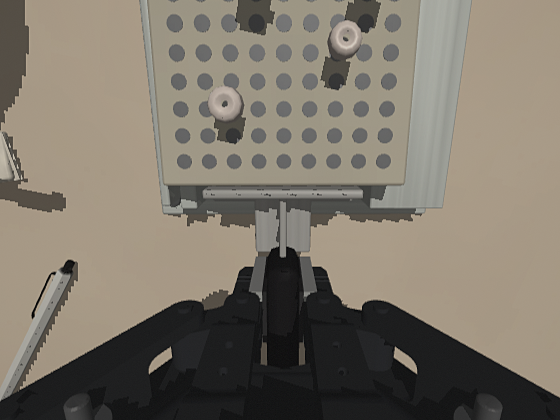

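Emit:
move_arm([
  {"claw": -1,"travel": [-0.1,0,0],"turn": 0},
  {"claw": -1,"travel": [0,0,-0.4],"turn": 0},
  {"claw": -1,"travel": [0,0,-0.6],"turn": 0},
  {"claw": -1,"travel": [0,0,-0.8],"turn": 0},
  {"claw": -1,"travel": [0,0,-0.8],"turn": 0},
])

```text
time: 17.8
ee_pos: [0.5453, 0.2245, 0.2387]
tcp_rot: [-180.0, -0.1, 11.5]
wrist_force: [-0.1, -0.2, -1.9]
opening: 0.0122
```

Emit:
move_arm([
  {"claw": -1,"travel": [0,0,-0.8],"turn": 0},
  {"claw": -1,"travel": [0,0,-0.8],"turn": 0},
  {"claw": -1,"travel": [0,0,-0.8],"turn": 0},
  {"claw": -1,"travel": [0,0,-0.4],"turn": 0},
  {"claw": -1,"travel": [0,0,0],"turn": 0},
])

```text
time: 18.22
ee_pos: [0.5452, 0.2245, 0.2666]
tcp_rot: [-180.0, -0.1, 11.5]
wrist_force: [-0.2, 0.3, -1.7]
opening: 0.0126
```

Emit:
move_arm([
  {"claw": -1,"travel": [0,0,0],"turn": 0},
  {"claw": -1,"travel": [0,0,0],"turn": 0},
  {"claw": -1,"travel": [0,0,0],"turn": 0},
])

```text
time: 18.47
ee_pos: [0.5447, 0.2244, 0.2645]
tcp_rot: [180.0, 0.1, 11.5]
wrist_force: [-0.2, -0.5, -2.7]
opening: 0.0121
```

```bash
python3 snap.py wrist w16; python3 snap.py scene s6
python3 - <<'E'
import cv2
im=cv2.imread("pics/s6.png")
a=im[90:230,200:360]; cv2.imwrite("pics/z14.png",cv2.resize(a,None,fx=5,fy=4,interpolation=cv2.INTER_CUBIC))
E
```

```text
18.5167 [0.5448 0.2244 0.2646] [179.9886   0.0532  11.5018] [  22.3859    9.8828    0.0111   80.1827   -0.0011 -169.116 ] [-0.274   0.3177 -2.996 ] 0.01210475033697293
18.5667 [0.5448 0.2244 0.2647] [179.992    0.047   11.5049] [  22.3854    9.8812    0.0197   80.1862    0.0011 -169.1196] [ 0.4899 -0.7783 -2.8933] 0.012414791681689526
```

View pics/z14.png

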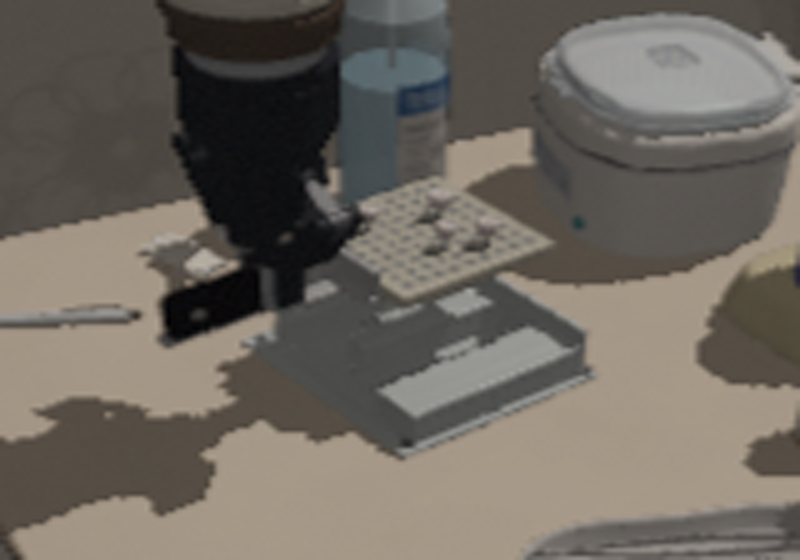

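View pics/w16.png

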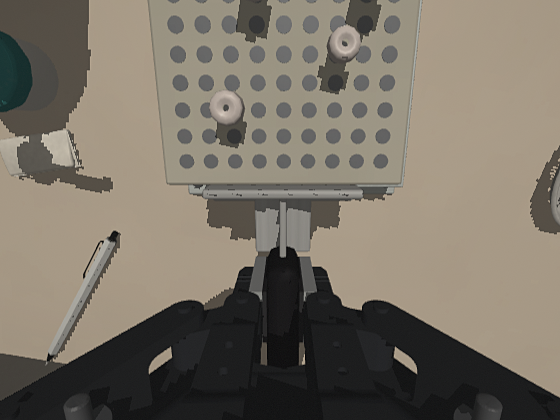

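Emit:
move_arm([
  {"claw": -1,"travel": [-0.1,0.8,-0.7],"turn": 0},
  {"claw": -1,"travel": [-0.2,1.6,-1.4],"turn": 0},
  {"claw": -1,"travel": [-0.2,2.2,-1.9],"turn": 0},
  {"claw": -1,"travel": [-0.3,2.5,-2.0],"turn": 0},
  {"claw": -1,"travel": [-0.3,2.5,-2.0],"turn": 0},
])

```text
time: 18.98
ee_pos: [0.553, 0.1268, 0.3464]
tcp_rot: [180.0, 0.0, 11.5]
wrist_force: [1.2, -0.3, -3.1]
opening: 0.0126
```

Emit:
move_arm([
  {"claw": -1,"travel": [-0.3,2.5,-2.0],"turn": 0},
  {"claw": -1,"travel": [-0.2,2.2,-1.8],"turn": 1},
  {"claw": -1,"travel": [-0.1,1.4,-1.1],"turn": 2},
  {"claw": -1,"travel": [-0.1,0.7,-0.6],"turn": 3},
  {"claw": -1,"travel": [0,0,0],"turn": 4},
])

```text
time: 19.4
ee_pos: [0.5567, 0.0702, 0.4024]
tcp_rot: [179.6, -0.2, 0.3]
wrist_force: [0.2, 0.3, -2.2]
opening: 0.0125
```

Emit:
move_arm([
  {"claw": -1,"travel": [0,0,0],"turn": 5},
  {"claw": -1,"travel": [0,0,0],"turn": 6},
  {"claw": -1,"travel": [0,0,0],"turn": 6.5},
  {"claw": -1,"travel": [0,0,0],"turn": 6.5},
  {"claw": -1,"travel": [0,0,0],"turn": 6.5},
])

```text
time: 19.82
ee_pos: [0.5566, 0.0717, 0.4003]
tcp_rot: [179.6, -0.3, -30.3]
wrist_force: [-0.4, -0.6, -2.9]
opening: 0.0124
```

```bash
python3 snap.py wrist w17
```

```text
19.8667 [0.5566 0.0717 0.4003] [179.6411  -0.2706 -30.783 ] [   7.4294    6.4538   11.1851   94.7407   -0.4494 -141.7867] [ 0.0296  0.2735 -2.5712] 0.012199272617838068
```

View pics/w17.png

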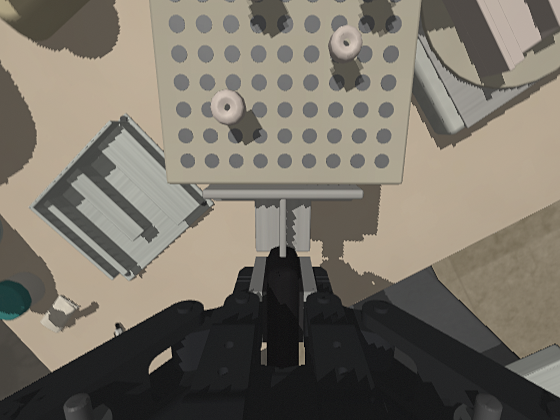

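Emit:
move_arm([
  {"claw": -1,"travel": [0,0,0],"turn": 7},
  {"claw": -1,"travel": [0,0,0],"turn": 7},
  {"claw": -1,"travel": [0,0,0],"turn": 7},
  {"claw": -1,"travel": [0,0,0],"turn": 7},
  {"claw": -1,"travel": [0,0,0],"turn": 7},
])

```text
time: 20.28
ee_pos: [0.5567, 0.0718, 0.4004]
tcp_rot: [179.9, -0.4, -65.2]
wrist_force: [0.2, -0.6, -2.3]
opening: 0.012
```

Emit:
move_arm([
  {"claw": -1,"travel": [0,0,0],"turn": 7},
  {"claw": -1,"travel": [0,0,0],"turn": 7},
  {"claw": -1,"travel": [0,0,0],"turn": 7},
  {"claw": -1,"travel": [0,0,0],"turn": 7},
  {"claw": -1,"travel": [0,0,0],"turn": 7},
])

```text
time: 20.7
ee_pos: [0.5566, 0.0718, 0.4004]
tcp_rot: [-179.9, -0.4, -100.2]
wrist_force: [-0.8, 0.4, -2.8]
opening: 0.0121
```

Emit:
move_arm([
  {"claw": -1,"travel": [0,0,0],"turn": 7},
  {"claw": -1,"travel": [0,0,0],"turn": 7},
  {"claw": -1,"travel": [0,0,0],"turn": 7},
  {"claw": -1,"travel": [0,0,0],"turn": 7},
  {"claw": -1,"travel": [0,0,0],"turn": 7},
])

```text
time: 21.12
ee_pos: [0.5567, 0.0718, 0.4004]
tcp_rot: [-179.6, -0.3, -135.2]
wrist_force: [0.4, -0.0, -2.9]
opening: 0.0123
```

Emit:
move_arm([
  {"claw": -1,"travel": [0,0,0],"turn": 7},
  {"claw": -1,"travel": [0,0,0],"turn": 7},
  {"claw": -1,"travel": [0,0,0],"turn": 7},
  {"claw": -1,"travel": [0,0,0],"turn": 7},
  {"claw": -1,"travel": [0,0,0],"turn": 7},
])

```text
time: 21.53
ee_pos: [0.5567, 0.0718, 0.4004]
tcp_rot: [-179.5, -0.0, -170.2]
wrist_force: [-0.5, 0.4, -3.7]
opening: 0.0124
```

Emit:
move_arm([
  {"claw": -1,"travel": [0,0,0],"turn": 7},
  {"claw": -1,"travel": [0,0,0],"turn": 7},
  {"claw": -1,"travel": [0,0,0],"turn": 7},
  {"claw": -1,"travel": [0,0,0],"turn": 7},
  {"claw": -1,"travel": [0,0,0],"turn": 7},
])

```text
time: 21.95
ee_pos: [0.5567, 0.0718, 0.4004]
tcp_rot: [-179.6, 0.3, 154.8]
wrist_force: [-0.1, -0.6, -2.3]
opening: 0.0123
```

Emit:
move_arm([
  {"claw": -1,"travel": [0,0,0],"turn": 7},
  {"claw": -1,"travel": [0,0,0],"turn": 7},
  {"claw": -1,"travel": [0,0,0],"turn": 7},
  {"claw": -1,"travel": [0,0,0],"turn": 7},
  {"claw": -1,"travel": [0,0,0],"turn": 7},
])

```text
time: 22.37
ee_pos: [0.5567, 0.0718, 0.4004]
tcp_rot: [-179.8, 0.4, 119.8]
wrist_force: [-0.1, 1.1, -2.5]
opening: 0.0122
```

Emit:
move_arm([
  {"claw": -1,"travel": [0,0,0],"turn": 7},
  {"claw": -1,"travel": [0,0,0],"turn": 7},
  {"claw": -1,"travel": [0,0,0],"turn": 7},
  {"claw": -1,"travel": [0,0,0],"turn": 7},
  {"claw": -1,"travel": [0,0,0],"turn": 7},
])

```text
time: 22.78
ee_pos: [0.5567, 0.0718, 0.4004]
tcp_rot: [179.9, 0.4, 84.8]
wrist_force: [0.0, 0.1, -2.9]
opening: 0.0122
```

Emit:
move_arm([
  {"claw": -1,"travel": [0,0,0],"turn": 7},
  {"claw": -1,"travel": [0,0,0],"turn": 7},
  {"claw": -1,"travel": [0,0,0],"turn": 7},
  {"claw": -1,"travel": [0,0,0],"turn": 7},
  {"claw": -1,"travel": [0,0,0],"turn": 7},
])

```text
time: 23.2
ee_pos: [0.5567, 0.0718, 0.4003]
tcp_rot: [179.7, 0.3, 49.8]
wrist_force: [0.9, -0.1, -2.6]
opening: 0.0123
```

```bash
python3 snap.py wrist w18; python3 plan.py .56 -.02 .42 5
```

```text
23.25 [0.5567 0.0718 0.4004] [179.6518   0.3043  49.3068] [  7.4389   6.4497  11.1863  94.7308  -0.4624 138.1311] [-0.0758  0.0892 -2.2552] 0.012288842649736627
t 23.25 cur [ 0.5567  0.0718  0.4004 49.3068] rows 7
([np.float64(-0.96), np.float64(0.89), np.float64(-0.28)], np.float64(6.33))
([np.float64(-0.86), np.float64(0.99), np.float64(-0.28)], np.float64(6.33))
([np.float64(-0.74), np.float64(1.08), np.float64(-0.28)], np.float64(6.33))
([np.float64(-0.62), np.float64(1.16), np.float64(-0.28)], np.float64(6.33))
([np.float64(-0.49), np.float64(1.22), np.float64(-0.28)], np.float64(6.33))
([np.float64(-0.35), np.float64(1.26), np.float64(-0.28)], np.float64(6.33))
([np.float64(-0.21), np.float64(1.29), np.float64(-0.28)], np.float64(6.33))
```

View pics/w18.png

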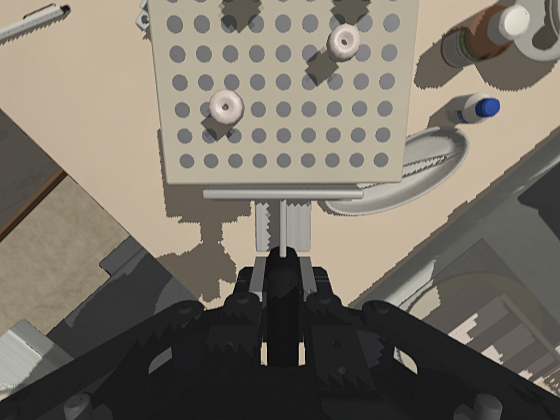

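Emit:
move_arm([
  {"claw": -1,"travel": [-0.7,0.7,-0.2],"turn": 6.3},
  {"claw": -1,"travel": [-0.9,1.0,-0.3],"turn": 6.3},
  {"claw": -1,"travel": [-0.7,1.1,-0.3],"turn": 6.3},
  {"claw": -1,"travel": [-0.6,1.2,-0.3],"turn": 6.3},
  {"claw": -1,"travel": [-0.5,1.2,-0.3],"turn": 6.3},
])

```text
time: 23.67
ee_pos: [0.5606, 0.0087, 0.415]
tcp_rot: [179.6, 0.1, 18.5]
wrist_force: [-0.5, -0.6, -2.1]
opening: 0.0122
```

Emit:
move_arm([
  {"claw": -1,"travel": [-0.4,1.3,-0.3],"turn": 5.5},
  {"claw": -1,"travel": [-0.3,1.2,-0.3],"turn": 4},
  {"claw": -1,"travel": [0,0.6,0],"turn": 2},
  {"claw": -1,"travel": [0,0,0],"turn": 0},
  {"claw": -1,"travel": [0,0,0],"turn": 0},
])

```text
time: 24.08
ee_pos: [0.5617, -0.0224, 0.4209]
tcp_rot: [179.6, -0.0, 7.2]
wrist_force: [-0.2, 0.3, -2.7]
opening: 0.0122
```

```bash
python3 snap.py wrist w19
```

```text
24.1333 [ 0.5617 -0.0221  0.4209] [179.5643   0.0026   7.2321] [ -2.1642   7.0334  14.1213  97.0193  -0.4303 170.6035] [-0.0768  0.3377 -2.7335] 0.012306917359041712
```

View pics/w19.png

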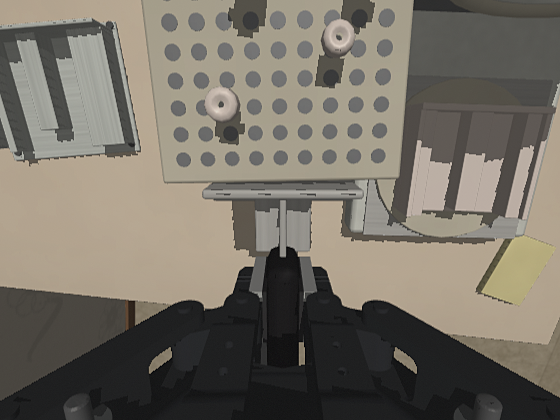

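Run:
```python
import cv2
im=cv2.imread("pics/w19.png")
a=im[70:250,370:560]; cv2.imwrite("pics/z15.png",cv2.resize(a[20:155],None,fx=4,fy=4,interpolation=cv2.INTER_CUBIC))
```

```text
(no output)
```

View pics/z15.png

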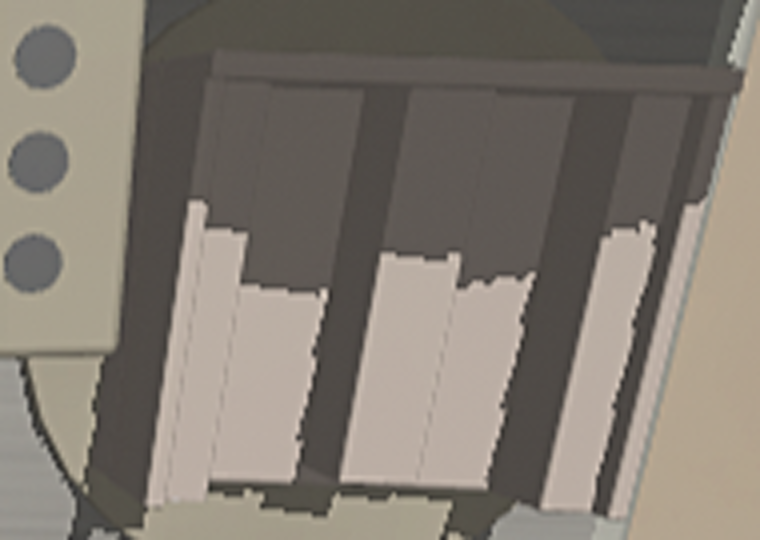

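Run:
```python
from stand import *
p=pickle.load(open("pics/w19.pkl","rb"))
L=[(207,203,.091,'y',.055),(168,500,.091,'y',.055),(247,235,.085,'y',.042),(210,485,.085,'y',.042),(410,90,.085,'y',.01),(380,255,.085,'y',.01),(340,482,.085,'y',.01),(495,95,.085,'y',-.01),(460,260,.085,'y',-.01),(418,478,.085,'y',-.01),(632,95,.085,'y',-.042),(600,240,.085,'y',-.042),(542,507,.085,'y',-.042),(685,205,.091,'y',-.055),(610,515,.091,'y',-.055),
(210,78,.089,'x',.05),(740,92,.089,'x',.05),(475,85,.089,'x',.05),(380,485,.085,'x',-.044),(570,511,.085,'x',-.05)]
obs=[(370+a/4,90+b/4,z,k,v) for a,b,z,k,v in L]
g,r=fitstand(p,obs,(.62,-.2,.08)); print(g,np.degrees(g[2])); print(r*1000)
```

```text
[ 0.6178 -0.2022  0.1046] 5.992319835075979
[ 0.132  -0.4214  0.0203 -0.0028 -0.4016 -0.2352 -0.3036 -0.1311  0.5288
  0.4168  0.3549  0.2542 -0.1809 -0.0888  0.0583  0.2688 -0.0646  0.1026
 -0.2615 -0.0452]
```

```bash
cat > fu.py <<'E'
import sys
from h import *; from workcell import status
F=(0.6178,-0.2022,0.1046); 
HT=np.load("ht.npy") if len(sys.argv)>1 else None
def heel():
    o=status.get_obs(); M=R.from_euler('xyz',o['tcp_rot'],degrees=True).as_matrix()
    return o,M,o['ee_pos']+M@HT
def infr(w,F=F):
    d=w[:2]-np.array(F[:2]);c,s=np.cos(F[2]),np.sin(F[2]); return np.array([c*d[0]+s*d[1],-s*d[0]+c*d[1],w[2]])
if __name__=="__main__":
    o,M,w=heel(); a=[float(x) for x in sys.argv[1:]]  # hx hy ztop (mm) dyaw
    yaw=np.arctan2(M[1,0],M[0,0]); print("t",o['time'],"heel in furnace mm",infr(w)*1000,"dyaw",np.degrees(yaw-F[2]),"F",o['wrist_force'],o['tcp_rot'])
    dy=F[2]+np.radians(a[3])-yaw
    M2=R.from_euler('z',dy).as_matrix()@M
    t=place(F,[(a[0]/1000,a[1]/1000,a[2]/1000)])[0]-M2@HT
    d=M.T@(t-o['ee_pos'])*100
    print("TCP target",t,"travel in current tool axes cm",d,"turn",-np.degrees(dy))
E
python3 - <<'E'
from h import *; import pickle
P=np.array([(0,.032,0),(0,-.032,0),(0,.032,.02),(0,-.032,.02)])
def run(tag,T,rpy,uv,idx):
    p=pickle.load(open(f"pics/{tag}.pkl","rb")); M=R.from_euler('xyz',rpy,degrees=True).as_matrix()
    uv=np.array(uv); Q=P*[1,-1,-1]
    def f(g): # g: tool-frame heel, yaw
        X=R.from_euler('z',g[3]).apply(Q[idx])+g[:3]
        return (proj(p,X@M.T+T)-uv).ravel()
    if len(idx)==2:
        ff=lambda q:f([q[0],q[1],.1745,q[2]]); r=least_squares(ff,[.045,0,0]);print(tag,r.x,ff(r.x));return
    r=least_squares(f,[.045,0,.174,0]); print(tag,r.x,f(r.x)); return r.x
g=run("w4",np.array([0.4527,-0.0708,0.2289]),[179.7696,-0.0176,77.0005],[(213,181.75),(353.75,181.75),(203,190),(363,190)],[0,1,2,3])
np.save("ht.npy",g[:3])
run("w19",np.array([0.5617,-0.0221,0.4209]),[179.5643,.0026,7.2321],[(203.3,190),(363,190)],[2,3])
# tray in w19 wrt heel
p=pickle.load(open("pics/w19.pkl","rb")); M=R.from_euler('xyz',[179.5643,.0026,7.2321],degrees=True).as_matrix();T=np.array([0.5617,-0.0221,0.4209])
h=T+M@g[:3]; w=pz(p,[(183,159.5),(379,157),(168.5,20),(391,18.5)],h[2]+.01)
q=(w-h)@M; print(h); print(q*1000)
E
python3 fu.py -58 -1.3 130 0
```

```text
w4 [0.0449 0.0015 0.1745 0.    ] [ 0.2948 -0.1368 -0.8474 -0.1328 -0.1777  0.1165  0.6574  0.1175]
w19 [0.0463 0.0012 0.    ] [-1.9274  0.1376  1.9286  0.1407]
[ 0.6066 -0.0193  0.2464]
[[ 12.2189 -41.4688 -10.3162]
 [ 13.1787  39.1992  -9.7028]
 [ 62.8523 -42.4185 -10.3257]
 [ 63.5382  39.3901  -9.7036]]
t 24.1333 heel in furnace mm [  7.9794 183.1227 246.4219] dyaw 1.238924382311561 F [-0.0768  0.3377 -2.7335] [179.5643   0.0026   7.2321]
TCP target [ 0.5153 -0.2114  0.3045] travel in current tool axes cm [-6.9874 18.1092 11.7806] turn 1.238924382311561
```

Emit:
move_arm([
  {"claw": -1,"travel": [-0.3,0.7,0],"turn": 0},
  {"claw": -1,"travel": [-0.6,1.5,0],"turn": 0},
  {"claw": -1,"travel": [-0.9,2.3,0],"turn": 0},
  {"claw": -1,"travel": [-1.1,2.8,0],"turn": 0},
  {"claw": -1,"travel": [-1.1,2.8,0.3],"turn": 0},
])

```text
time: 24.55
ee_pos: [0.5339, -0.128, 0.4193]
tcp_rot: [179.5, -0.1, 7.3]
wrist_force: [0.2, -0.3, -2.6]
opening: 0.0125
```

Emit:
move_arm([
  {"claw": -1,"travel": [-1.1,2.8,0.6],"turn": 0.3},
  {"claw": -1,"travel": [-0.9,2.3,1.0],"turn": 0.3},
  {"claw": -1,"travel": [-0.6,1.7,1.2],"turn": 0.3},
  {"claw": -1,"travel": [-0.4,1.0,1.2],"turn": 0.3},
  {"claw": -1,"travel": [0,0.2,1.0],"turn": 0},
])

```text
time: 24.97
ee_pos: [0.5133, -0.2121, 0.3684]
tcp_rot: [179.6, 0.0, 5.8]
wrist_force: [0.2, 0.4, -2.2]
opening: 0.0122
```

Emit:
move_arm([
  {"claw": -1,"travel": [0,0,0.5],"turn": 0},
  {"claw": -1,"travel": [0,0,0],"turn": 0},
  {"claw": -1,"travel": [0,0,0],"turn": 0},
])

```text
time: 25.22
ee_pos: [0.5142, -0.2099, 0.3646]
tcp_rot: [179.6, -0.0, 5.9]
wrist_force: [-0.2, -0.5, -2.9]
opening: 0.0122
```

```bash
python3 snap.py wrist w20; python3 fu.py -58 -1.2 130 0
```

```text
25.2667 [ 0.5143 -0.2099  0.3651] [179.5381  -0.0656   5.9321] [-22.128    4.9068   5.6086  90.4265  -0.3767 151.9393] [-0.1181  0.6932 -2.8289] 0.012128791475025852
t 25.2667 heel in furnace mm [-58.6258   0.1472 190.7122] dyaw -0.06108327979657729 F [-0.1181  0.6932 -2.8289] [179.5381  -0.0656   5.9321]
TCP target [ 0.5151 -0.2112  0.3044] travel in current tool axes cm [0.0555 0.0905 6.0722] turn -0.06108327979657729
```

View pics/w20.png

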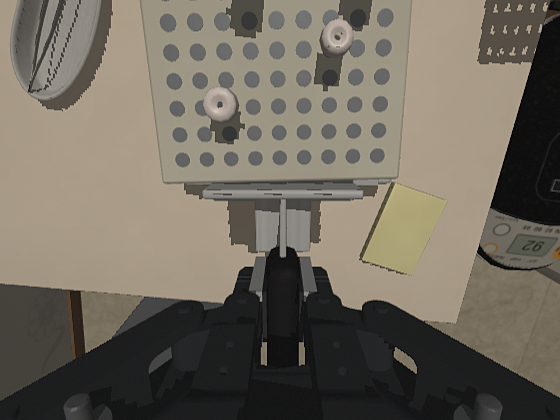

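Emit:
move_arm([
  {"claw": -1,"travel": [0.05,0.1,0.8],"turn": 0},
  {"claw": -1,"travel": [0,0,1.3],"turn": 0},
  {"claw": -1,"travel": [0,0,1.5],"turn": 0},
  {"claw": -1,"travel": [0,0,1.4],"turn": 0},
  {"claw": -1,"travel": [0,0,1.0],"turn": 0},
])

```text
time: 25.68
ee_pos: [0.5147, -0.2118, 0.3033]
tcp_rot: [179.6, -0.0, 5.9]
wrist_force: [-0.2, 0.0, -3.1]
opening: 0.0122
```

Emit:
move_arm([
  {"claw": -1,"travel": [0,0,0.8],"turn": 0},
  {"claw": -1,"travel": [0,0,0.5],"turn": 0},
  {"claw": -1,"travel": [0,0,0],"turn": 0},
  {"claw": -1,"travel": [0,0,0],"turn": 0},
  {"claw": -1,"travel": [0,0,0],"turn": 0},
])

```text
time: 26.1
ee_pos: [0.5148, -0.2125, 0.2924]
tcp_rot: [179.5, -0.1, 5.8]
wrist_force: [0.5, 1.2, -2.5]
opening: 0.0125
```

```bash
python3 snap.py wrist w21; python3 fu.py -58 -1.2 95 0; python3 snap.py scene s7
python3 - <<'E'
import cv2
im=cv2.imread("pics/s7.png")
a=im[180:360,290:480]; cv2.imwrite("pics/z16.png",cv2.resize(a,None,fx=4,fy=3.3,interpolation=cv2.INTER_CUBIC))
E
```

```text
26.15 [ 0.5148 -0.2125  0.2924] [179.5118  -0.0964   5.8356] [-22.3496   4.9627  -2.3451  82.3766  -0.3848 151.8142] [-0.3902 -0.47   -3.5412] 0.012182820727622253
t 26.15 heel in furnace mm [-58.29    -2.6011 118.0671] dyaw -0.15755315701709732 F [-0.3902 -0.47   -3.5412] [179.5118  -0.0964   5.8356]
TCP target [ 0.515  -0.2112  0.2694] travel in current tool axes cm [ 0.0239 -0.1474  2.3056] turn -0.15755315701709732
26.2 [ 0.5148 -0.2125  0.2924] [179.5125  -0.0925   5.8351] [-22.351    4.9633  -2.3517  82.3731  -0.3859 151.8133] [ 0.4427 -0.3608 -2.8785] 0.012256963397702502
```

View pics/z16.png

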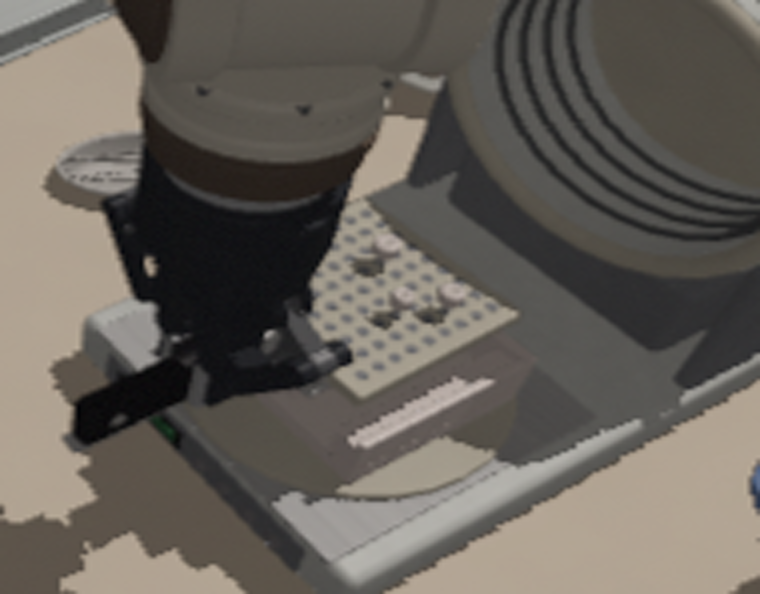

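View pics/w21.png

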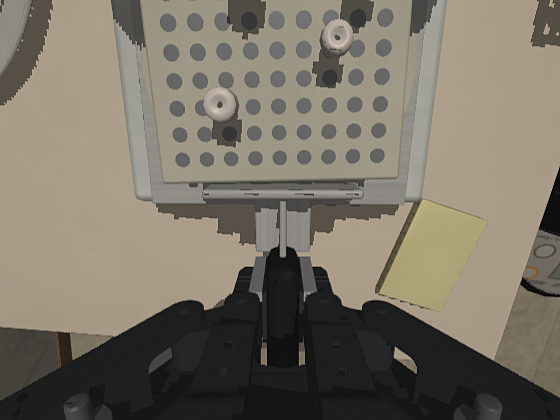

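Emit:
move_arm([
  {"claw": -1,"travel": [0,-0.15,0.4],"turn": 0},
  {"claw": -1,"travel": [0,0,0.7],"turn": 0},
  {"claw": -1,"travel": [0,0,0.6],"turn": 0},
  {"claw": -1,"travel": [0,0,0.3],"turn": 0},
  {"claw": -1,"travel": [0,0,0],"turn": 0},
])

```text
time: 26.62
ee_pos: [0.5142, -0.2109, 0.2702]
tcp_rot: [179.6, 0.1, 5.8]
wrist_force: [0.0, 0.3, -2.6]
opening: 0.0124
```

Emit:
move_arm([
  {"claw": -1,"travel": [0,0,0],"turn": 0},
  {"claw": -1,"travel": [0,0,0],"turn": 0},
])

```text
time: 26.78
ee_pos: [0.5145, -0.2111, 0.2717]
tcp_rot: [179.5, -0.0, 5.8]
wrist_force: [-0.5, 0.8, -1.7]
opening: 0.0125
```

```bash
python3 snap.py wrist w22; python3 fu.py -58 -1.2 80 0; python3 snap.py scene s8
python3 - <<'E'
import cv2
im=cv2.imread("pics/s8.png")
a=im[180:360,290:480]; cv2.imwrite("pics/z17.png",cv2.resize(a,None,fx=4,fy=3.3,interpolation=cv2.INTER_CUBIC))
E
```

```text
26.8333 [ 0.5146 -0.2111  0.2719] [179.5326  -0.0531   5.8373] [-22.2276   5.1111  -4.4621  80.16    -0.3874 151.9343] [ 0.7958  0.2665 -3.0354] 0.011913301236442062
t 26.8333 heel in furnace mm [-58.5065  -1.1507  97.4371] dyaw -0.15579881337115087 F [ 0.7958  0.2665 -3.0354] [179.5326  -0.0531   5.8373]
TCP target [ 0.5151 -0.2112  0.2544] travel in current tool axes cm [0.0483 0.0028 1.7438] turn -0.15579881337115087
26.8833 [ 0.5146 -0.2111  0.2719] [179.5313  -0.0566   5.8338] [-22.2281   5.1082  -4.461   80.1603  -0.387  151.9374] [ 0.2713  0.0043 -2.8608] 0.012462618631718
```

View pics/z17.png

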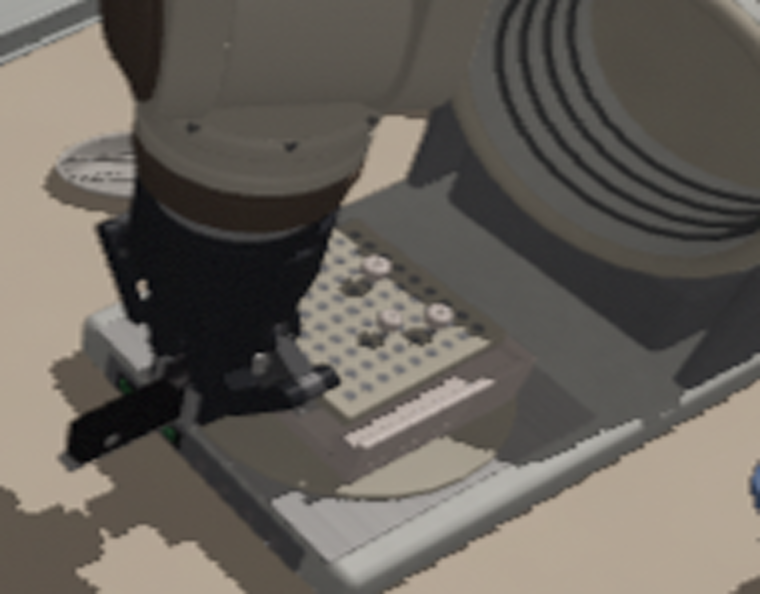

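Emit:
move_arm([
  {"claw": -1,"travel": [0,0,0.3],"turn": 0},
  {"claw": -1,"travel": [0,0,0.3],"turn": 0},
  {"claw": -1,"travel": [0,0,0.3],"turn": 0},
  {"claw": -1,"travel": [0,0,0.2],"turn": 0},
  {"claw": -1,"travel": [0,0,0],"turn": 0},
])

```text
time: 27.3
ee_pos: [0.5144, -0.2111, 0.2598]
tcp_rot: [179.6, 0.0, 5.8]
wrist_force: [0.4, -0.0, -1.9]
opening: 0.0123
```

Emit:
move_arm([
  {"claw": -1,"travel": [0,0,0.2],"turn": 0},
  {"claw": -1,"travel": [0,0,0.2],"turn": 0},
  {"claw": -1,"travel": [0,0,0.2],"turn": 0},
  {"claw": -1,"travel": [0,0,0],"turn": 0},
])

```text
time: 27.63
ee_pos: [0.5145, -0.2112, 0.2543]
tcp_rot: [179.6, -0.0, 5.8]
wrist_force: [-0.9, 0.6, -1.2]
opening: 0.0122
```

```bash
python3 snap.py wrist w23; python3 fu.py -50 -1.2 80 0; python3 snap.py scene s9
python3 - <<'E'
import cv2
im=cv2.imread("pics/s9.png")
a=im[180:360,290:480]; cv2.imwrite("pics/z18.png",cv2.resize(a,None,fx=4,fy=3.3,interpolation=cv2.INTER_CUBIC))
E
```

```text
27.6833 [ 0.5145 -0.2112  0.2544] [179.5497  -0.026    5.8341] [-22.242    5.3965  -6.0855  78.2831  -0.3851 151.9232] [ 0.4992  0.8273 -2.4114] 0.012155493004495456
t 27.6833 heel in furnace mm [-58.6831  -1.2037  80.0109] dyaw -0.15902629173928365 F [ 0.4992  0.8273 -2.4114] [179.5497  -0.026    5.8341]
TCP target [ 0.5231 -0.2104  0.2544] travel in current tool axes cm [0.8675 0.0097 0.0016] turn -0.15902629173928365
27.7333 [ 0.5145 -0.2112  0.2546] [179.5441  -0.037    5.8353] [-22.239    5.3897  -6.074   78.2892  -0.3849 151.925 ] [-0.0971  0.3252 -1.4097] 0.012105784141724725
```

View pics/z18.png

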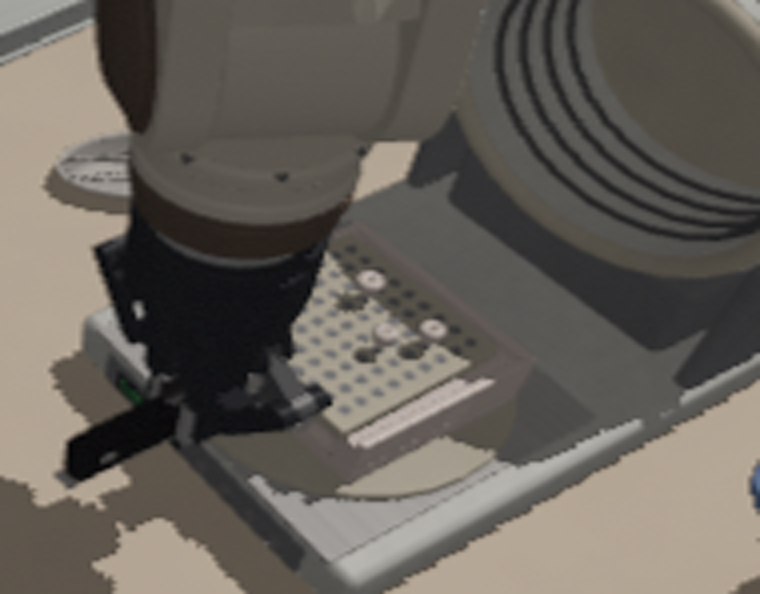

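View pics/w23.png

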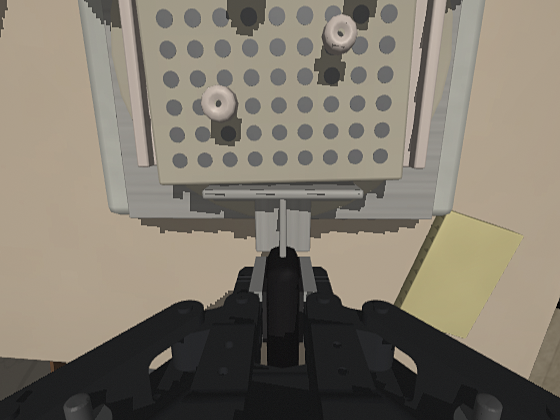

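Emit:
move_arm([
  {"claw": -1,"travel": [0.2,0,0],"turn": 0},
  {"claw": -1,"travel": [0.2,0,0],"turn": -0.1},
  {"claw": -1,"travel": [0.2,0,0],"turn": 0},
  {"claw": -1,"travel": [0,0,0],"turn": 0},
  {"claw": -1,"travel": [0,0,0],"turn": 0},
])

```text
time: 28.15
ee_pos: [0.5207, -0.2105, 0.2546]
tcp_rot: [179.5, -0.0, 5.9]
wrist_force: [0.4, 0.3, -2.7]
opening: 0.0124
```

Emit:
move_arm([
  {"claw": -1,"travel": [0.1,0,0],"turn": 0},
  {"claw": -1,"travel": [0,0,0],"turn": 0},
])

```text
time: 28.32
ee_pos: [0.5213, -0.2104, 0.2545]
tcp_rot: [179.6, 0.0, 5.9]
wrist_force: [-2.8, 0.1, -0.3]
opening: 0.0124
```

Emit:
move_arm([
  {"claw": -1,"travel": [0.1,0,0],"turn": 0},
  {"claw": -1,"travel": [0,0,0],"turn": 0},
])

```text
time: 28.48
ee_pos: [0.5217, -0.2103, 0.2544]
tcp_rot: [179.6, 0.1, 5.9]
wrist_force: [-8.1, 0.2, 1.4]
opening: 0.0121
```

```bash
python3 snap.py wrist w24; python3 fu.py -50 -1.2 80 0
```

```text
28.5333 [ 0.5217 -0.2104  0.2544] [179.571    0.1145   5.9106] [-21.8745   6.3359  -5.0714  78.494   -0.4329 152.214 ] [-8.4859  0.298   1.4701] 0.01217105350978556
t 28.5333 heel in furnace mm [-51.8714  -0.9741  79.8673] dyaw -0.08249202053574649 F [-8.4859  0.298   1.4701] [179.571    0.1145   5.9106]
TCP target [ 0.5236 -0.2104  0.2545] travel in current tool axes cm [ 0.1867  0.0288 -0.0134] turn -0.08249202053574649
```

View pics/w24.png

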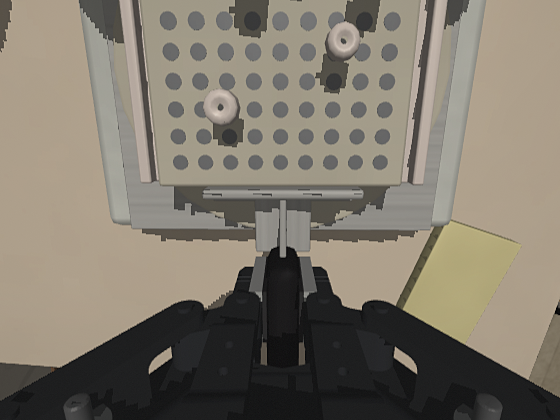

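```bash
python3 snap.py scene s10;python3 snap.py top t10
python3 - <<'E'
from fu import *
import pickle,cv2
F=(0.6178,-0.2022,0.1046)
p=pickle.load(open("pics/w24.pkl","rb"))
w=pz(p,[(180.5,162.5),(380,162.5),(168,20),(392,20.5)],.095)
print(np.array([infr(x,F)*1000 for x in w]))
# furnace rib/lip ends: lip front ends z .091
w=pz(p,[(153,182),(403,184)],.091);print(np.array([infr(x,F)*1000 for x in w]))
im=cv2.imread("pics/s10.png")
a=im[220:340,340:460]; cv2.imwrite("pics/z19.png",cv2.resize(a,None,fx=6,fy=5,interpolation=cv2.INTER_CUBIC))
im=cv2.imread("pics/t10.png")
a=im[100:220,310:420]; cv2.imwrite("pics/z20.png",cv2.resize(a,None,fx=5,fy=5,interpolation=cv2.INTER_CUBIC))
a=cv2.imread("pics/w24.png")[100:220,90:470]; cv2.imwrite("pics/z21.png",cv2.resize(a,None,fx=2,fy=4,interpolation=cv2.INTER_CUBIC))
E
```

```text
28.5833 [ 0.5217 -0.2104  0.2544] [179.5693   0.1102   5.9082] [-21.8768   6.3334  -5.0719  78.4915  -0.4324 152.2142] [-7.5476  0.375   1.458 ] 0.01243615047241358
28.6333 [ 0.5217 -0.2104  0.2545] [179.569    0.1053   5.9106] [-21.8756   6.3299  -5.0731  78.4893  -0.4304 152.213 ] [-8.1238  0.0371  0.9612] 0.012255205336069391
[[-40.1763  40.4051  95.    ]
 [-40.3524 -38.8068  95.    ]
 [  9.6394  40.3026  95.    ]
 [  9.5608 -38.8623  95.    ]]
[[-48.6276  53.757   91.    ]
 [-49.7563 -50.4668  91.    ]]
```

View pics/z19.png

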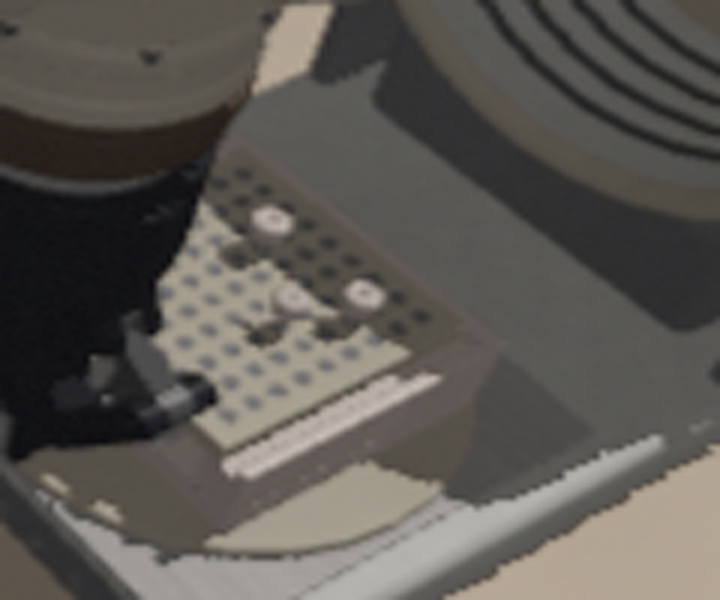

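View pics/z20.png

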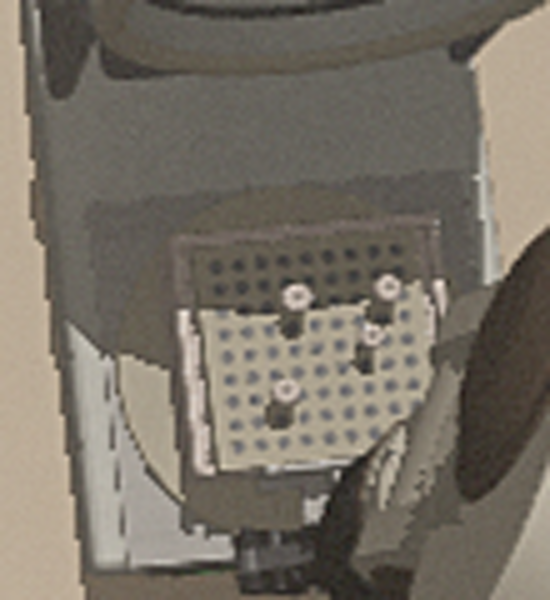

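View pics/z21.png

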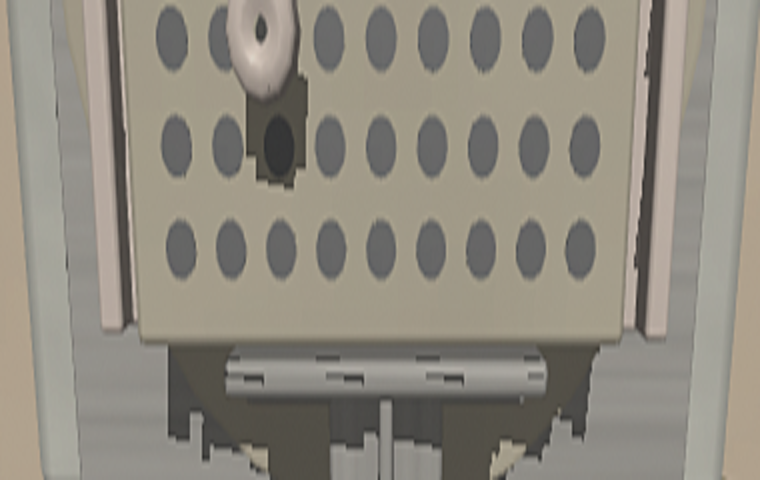

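Emit:
move_arm([
  {"claw": -1,"travel": [-0.1,0,0],"turn": 0},
  {"claw": -1,"travel": [-0.2,0,0],"turn": 0},
  {"claw": -1,"travel": [-0.4,0,0],"turn": 0},
  {"claw": -1,"travel": [-0.6,0,0],"turn": 0},
  {"claw": -1,"travel": [-0.2,0,0],"turn": 0},
])

```text
time: 29.05
ee_pos: [0.5068, -0.212, 0.2546]
tcp_rot: [179.5, -0.0, 5.9]
wrist_force: [-0.3, 0.2, -1.6]
opening: 0.012
```

```bash
python3 snap.py wrist w25; python3 fu.py -50 -1.2 80 0
python3 - <<'E'
from fu import *
E
```

```text
29.1 [ 0.5068 -0.212   0.2547] [179.5412  -0.0278   5.9199] [-22.6245   4.464   -7.0543  78.2381  -0.3897 151.4548] [ 0.5648 -0.3055 -1.5531] 0.012231926718234226
t 29.1 heel in furnace mm [-66.4326  -1.1687  80.275 ] dyaw -0.07320589273158157 F [ 0.5648 -0.3055 -1.5531] [179.5412  -0.0278   5.9199]
TCP target [ 0.5231 -0.2104  0.2544] travel in current tool axes cm [1.6429 0.0066 0.0283] turn -0.07320589273158157
```

View pics/w25.png

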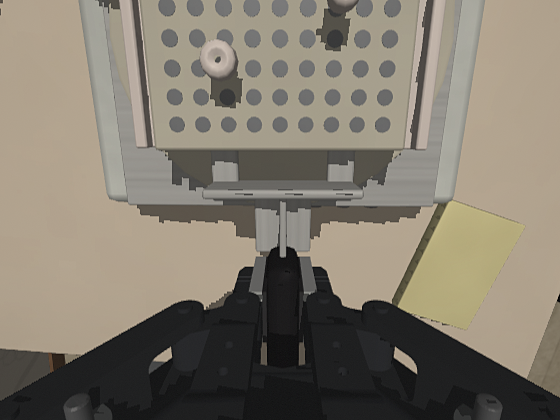

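Emit:
move_arm([
  {"claw": -1,"travel": [-1.2,0,0],"turn": 0},
  {"claw": -1,"travel": [-2.0,0,0],"turn": 0},
  {"claw": -1,"travel": [-2.5,0,0],"turn": 0},
  {"claw": -1,"travel": [-2.5,0,0],"turn": 0},
  {"claw": -1,"travel": [-2.0,0,0],"turn": 0},
])

```text
time: 29.52
ee_pos: [0.4046, -0.2224, 0.2545]
tcp_rot: [179.5, -0.0, 5.9]
wrist_force: [-0.7, 0.2, -1.9]
opening: 0.012
```

Emit:
move_arm([
  {"claw": -1,"travel": [-1.0,0,-1.0],"turn": 0},
  {"claw": -1,"travel": [-0.5,0,-2.0],"turn": 0},
  {"claw": -1,"travel": [0,0,-2.5],"turn": 0},
  {"claw": -1,"travel": [0,0,-1.5],"turn": -2},
  {"claw": -1,"travel": [0,0,0],"turn": -4},
])

```text
time: 29.93
ee_pos: [0.3917, -0.2238, 0.3291]
tcp_rot: [179.3, -0.3, 12.0]
wrist_force: [1.1, -1.0, -2.6]
opening: 0.0124
```

```bash
python3 plan.py .452 -.0705 .24 77
```

```text
t 29.9333 cur [ 0.3917 -0.2238  0.3291 11.9806] rows 10
([np.float64(0.91), np.float64(-1.37), np.float64(0.89)], np.float64(-6.5))
([np.float64(1.06), np.float64(-1.26), np.float64(0.89)], np.float64(-6.5))
([np.float64(1.19), np.float64(-1.13), np.float64(0.89)], np.float64(-6.5))
([np.float64(1.32), np.float64(-0.99), np.float64(0.89)], np.float64(-6.5))
([np.float64(1.42), np.float64(-0.84), np.float64(0.89)], np.float64(-6.5))
([np.float64(1.5), np.float64(-0.67), np.float64(0.89)], np.float64(-6.5))
([np.float64(1.57), np.float64(-0.5), np.float64(0.89)], np.float64(-6.5))
([np.float64(1.62), np.float64(-0.31), np.float64(0.89)], np.float64(-6.5))
([np.float64(1.64), np.float64(-0.13), np.float64(0.89)], np.float64(-6.5))
([np.float64(1.65), np.float64(0.06), np.float64(0.89)], np.float64(-6.5))
```

Emit:
move_arm([
  {"claw": -1,"travel": [0.9,-1.35,0],"turn": -6.5},
  {"claw": -1,"travel": [1.05,-1.25,0],"turn": -6.5},
  {"claw": -1,"travel": [1.2,-1.15,0],"turn": -6.5},
  {"claw": -1,"travel": [1.3,-1.0,0],"turn": -6.5},
  {"claw": -1,"travel": [1.4,-0.85,0],"turn": -6.5},
])

```text
time: 30.35
ee_pos: [0.4213, -0.1464, 0.3249]
tcp_rot: [179.6, 0.2, 44.7]
wrist_force: [0.2, -0.2, -1.8]
opening: 0.0119
```

Emit:
move_arm([
  {"claw": -1,"travel": [1.5,-0.7,0],"turn": -6.5},
  {"claw": -1,"travel": [1.55,-0.5,1.0],"turn": -6.5},
  {"claw": -1,"travel": [1.6,-0.3,2.0],"turn": -6.5},
  {"claw": -1,"travel": [1.65,-0.1,2.5],"turn": -6.5},
  {"claw": -1,"travel": [1.0,0,2.5],"turn": -4},
])

```text
time: 30.77
ee_pos: [0.4494, -0.0761, 0.2438]
tcp_rot: [179.6, 0.4, 74.8]
wrist_force: [0.3, -0.1, -2.6]
opening: 0.0122
```

Emit:
move_arm([
  {"claw": -1,"travel": [0,0,1.5],"turn": 0},
  {"claw": -1,"travel": [0,0,0],"turn": 0},
  {"claw": -1,"travel": [0,0,0],"turn": 0},
  {"claw": -1,"travel": [0,0,0],"turn": 0},
])

```text
time: 31.1
ee_pos: [0.449, -0.0777, 0.2301]
tcp_rot: [179.7, 0.4, 74.4]
wrist_force: [1.0, 0.3, -1.9]
opening: 0.0121
```

```bash
python3 snap.py wrist w26;python3 snap.py scene s11; python3 plan.py .452 -.0705 .178 77
```

```text
31.15 [ 0.449  -0.0777  0.2303] [179.6609   0.3992  74.3856] [ -9.7163  -7.9164 -21.8551  75.7651  -0.432   95.8958] [-0.7318 -0.2428 -1.8704] 0.012544613981834176
31.2 [ 0.449  -0.0778  0.2302] [179.6589   0.3967  74.385 ] [ -9.7228  -7.9209 -21.868   75.7543  -0.4296  95.8899] [-0.0223  0.0713 -1.3255] 0.012498021256735275
t 31.2 cur [ 0.449  -0.0778  0.2302 74.385 ] rows 2
([np.float64(0.39), np.float64(0.05), np.float64(2.61)], np.float64(-1.31))
([np.float64(0.39), np.float64(0.06), np.float64(2.61)], np.float64(-1.31))
```

View pics/s11.png

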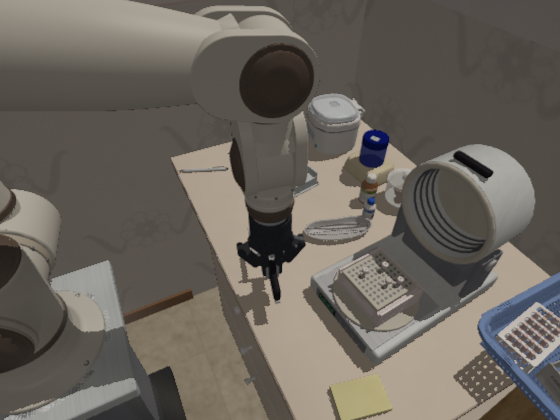

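Emit:
move_arm([
  {"claw": -1,"travel": [0.3,0,1.0],"turn": -1},
  {"claw": -1,"travel": [0.3,0,1.5],"turn": -1},
  {"claw": -1,"travel": [0,0,1.3],"turn": 0},
  {"claw": -1,"travel": [0,0,0.8],"turn": 0},
  {"claw": -1,"travel": [0,0,0],"turn": 0},
])

```text
time: 31.62
ee_pos: [0.4495, -0.0719, 0.1807]
tcp_rot: [180.0, 0.4, 76.4]
wrist_force: [-0.7, 0.2, -1.1]
opening: 0.0123
```

Emit:
move_arm([
  {"claw": -1,"travel": [0,0,0],"turn": 0},
  {"claw": -1,"travel": [0,0,0],"turn": 0},
  {"claw": -1,"travel": [0,0,0],"turn": 0},
])

```text
time: 31.87
ee_pos: [0.4504, -0.0721, 0.1833]
tcp_rot: [179.7, 0.4, 76.4]
wrist_force: [0.1, -0.4, -1.5]
opening: 0.0125
```

Emit:
move_arm([
  {"claw": -1,"travel": [0,0,0.2],"turn": 0},
  {"claw": -1,"travel": [0,0,0],"turn": 0},
  {"claw": -1,"travel": [0,0,0],"turn": 0},
])

```text
time: 32.12
ee_pos: [0.4501, -0.072, 0.1805]
tcp_rot: [179.8, 0.4, 76.4]
wrist_force: [-0.1, 0.9, -1.2]
opening: 0.0126
```

Emit:
move_arm([
  {"claw": -1,"travel": [0,0,0.15],"turn": 0},
  {"claw": -1,"travel": [0,0,0],"turn": 0},
  {"claw": -1,"travel": [0,0,0],"turn": 0},
])

```text
time: 32.37
ee_pos: [0.45, -0.072, 0.1788]
tcp_rot: [179.8, 0.4, 76.4]
wrist_force: [0.6, 0.2, -2.2]
opening: 0.0127
```

Emit:
move_arm([
  {"claw": -1,"travel": [0,0,0.1],"turn": 0},
  {"claw": -1,"travel": [0,0,0],"turn": 0},
  {"claw": -1,"travel": [0,0,0],"turn": 0},
])

```text
time: 32.62
ee_pos: [0.4501, -0.072, 0.1779]
tcp_rot: [179.8, 0.4, 76.4]
wrist_force: [1.0, -0.3, -2.3]
opening: 0.0125
```

Emit:
move_arm([
  {"claw": -1,"travel": [0,0,0.1],"turn": 0},
  {"claw": -1,"travel": [0,0,0],"turn": 0},
  {"claw": -1,"travel": [0,0,0],"turn": 0},
])

```text
time: 32.87
ee_pos: [0.4502, -0.0721, 0.1772]
tcp_rot: [179.8, 0.4, 76.4]
wrist_force: [0.2, -2.0, 2.6]
opening: 0.0122
```

Emit:
move_arm([
  {"claw": 0,"travel": [0,0,0],"turn": 0},
  {"claw": 0,"travel": [0,0,0],"turn": 0},
  {"claw": 0,"travel": [0,0,0],"turn": 0},
  {"claw": 0.3,"travel": [0,0,0],"turn": 0},
  {"claw": 0.3,"travel": [0,0,0],"turn": 0},
])

```text
time: 33.28
ee_pos: [0.4501, -0.072, 0.1769]
tcp_rot: [179.8, 0.4, 76.4]
wrist_force: [-0.1, 0.1, -0.1]
opening: 0.0554
```

```bash
python3 snap.py wrist w27
```

```text
33.3333 [ 0.4501 -0.072   0.1769] [179.8234   0.4197  76.4374] [ -8.9833  -6.051  -26.2214  69.6871  -0.4324  94.5781] [ 0.7463  0.4542 -0.5255] 0.055386348628392326
```

View pics/w27.png

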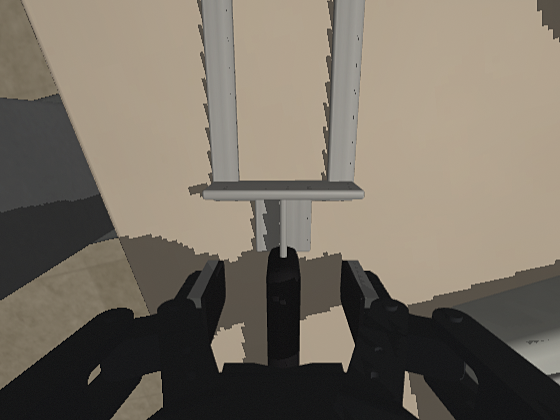

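Fork is released flat. Raise straight up and check.

Emit:
move_arm([
  {"claw": 0.8,"travel": [0,0,-1.0],"turn": 0},
  {"claw": 0.8,"travel": [0,0,-2.5],"turn": 0},
  {"claw": 0.8,"travel": [0,0,-3.5],"turn": 0},
  {"claw": 0.8,"travel": [0,0,-3.5],"turn": 0},
  {"claw": 0.8,"travel": [0,0,-3.0],"turn": 0},
])

```text
time: 33.75
ee_pos: [0.4496, -0.0709, 0.3149]
tcp_rot: [179.7, 0.4, 76.4]
wrist_force: [1.2, 0.3, 0.1]
opening: 0.0767
```

Emit:
move_arm([
  {"claw": 0.8,"travel": [-2,3,-2.0],"turn": 0},
  {"claw": 0.8,"travel": [-2,3,-2.0],"turn": 0},
  {"claw": 0.8,"travel": [-2,2,0],"turn": 0},
  {"claw": 0.8,"travel": [0,0,0],"turn": 0},
  {"claw": 0.8,"travel": [0,0,0],"turn": 0},
])

```text
time: 34.17
ee_pos: [0.5139, -0.1487, 0.3528]
tcp_rot: [179.8, 0.4, 76.3]
wrist_force: [-0.0, 0.1, -0.4]
opening: 0.077
```

```bash
python3 snap.py wrist w28; python3 snap.py top t11;python3 snap.py scene s12
python3 - <<'E'
import cv2
im=cv2.imread("pics/t11.png")
a=im[100:270,230:420]; cv2.imwrite("pics/z22.png",cv2.resize(a,None,fx=4,fy=3.4,interpolation=cv2.INTER_CUBIC))
E
```

```text
34.2167 [ 0.5134 -0.1479  0.3526] [179.8713   0.4079  76.3862] [-15.9867   1.9558   1.1363  89.035   -0.4023  87.6261] [-1.0006  0.0771  0.7394] 0.07669946196362257
34.2667 [ 0.5131 -0.1474  0.3526] [179.8686   0.4068  76.4245] [-15.946    1.9054   1.0797  89.0261  -0.401   87.6285] [-0.4176  0.8216  0.3256] 0.0771916485474003
34.3167 [ 0.513  -0.1472  0.3526] [179.8535   0.4088  76.452 ] [-15.9212   1.8725   1.0511  89.0153  -0.4024  87.6257] [ 0.0901 -0.0148  0.7012] 0.0772330126096153
```

View pics/z22.png

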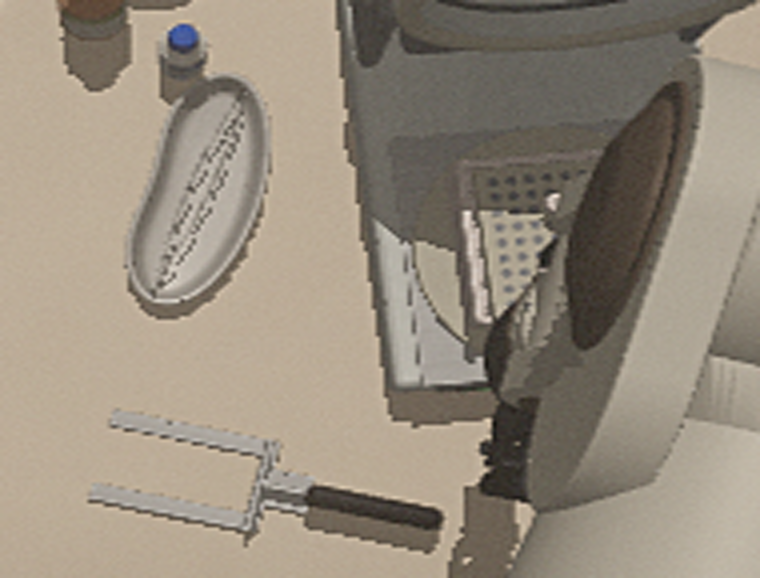

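View pics/w28.png

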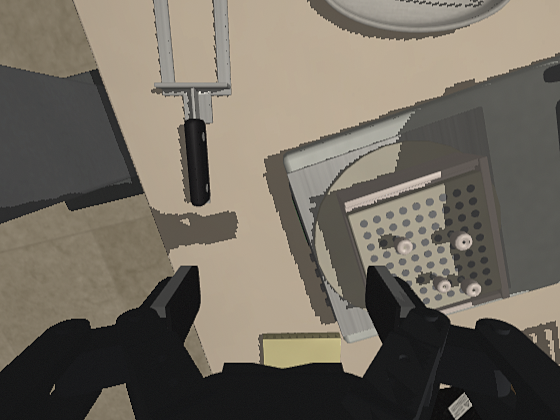

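View pics/s12.png

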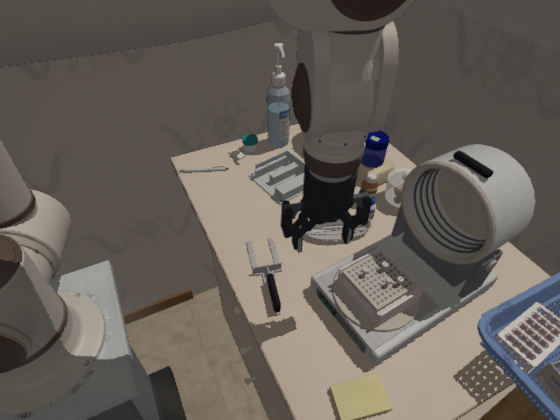

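Run:
```python
import cv2
im=cv2.imread("pics/w28.png")
a=im[145:310,330:520]; cv2.imwrite("pics/z23.png",cv2.resize(a,None,fx=4,fy=3.6,interpolation=cv2.INTER_CUBIC))
```

```text
(no output)
```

View pics/z23.png

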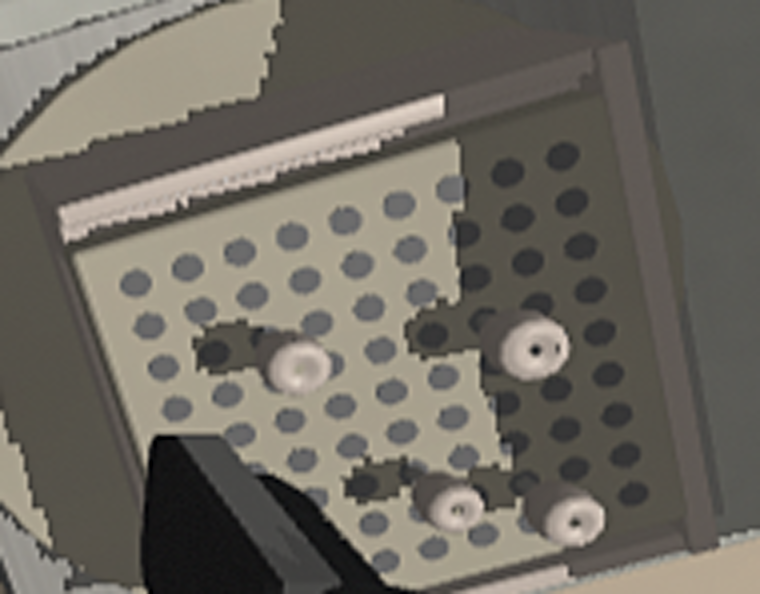

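Run:
```python
from workcell import bot
print(bot.job_done())
```

```text
the job is handed in; nothing more can be done
None
```

I handed the job in at about 34 s of the 72 s allowed. No verdict was reported.

- **Squaring on the stand:** I pushed the tray sideways with the fork until the left fence answered with about 6 N. I then pushed it forward with the heel until the back fence answered with about 6.5 N. The camera put it square and within about 1.5 mm of both fences.
- **Lift and carry:** I lifted it on the tines and carried it level. A yaw-joint limit forced two swings of nearly a full turn, the second with the tray on the fork. The tray shifted by about 1 to 3 mm and 1 degree.
- **Setting down:** I lowered it onto the furnace ribs and pushed it home with about 8.5 N. The last numerical check put its centre at x ≈ -0.2 mm, y ≈ +0.8 mm, square.
- **Finish:** The fork was drawn out, lowered onto the desk and released, then the arm lifted clear. The final pictures show the tray flush with the back lip, the fork flat and the arm touching nothing.

**Checks that failed or disagreed:**
- My first grip on the fork was about 10 mm too high, so I reopened and regripped before lifting.
- At the back lip, the heel position worked out from the arm read about 1.9 mm short of nominal. The camera and the contact force both said the tray was home, and I trusted those.
- The tool carried a residual tilt of about 0.5 degrees after the first swing with the tray, well within the limits.

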